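Fetch the reagent jar from the dry box to the balance

ROBOT

A 7-joint arm with a two-finger parallel gripper is mounted at the origin on the work surface. World frame = base frame: x ahead of the robot, y to its left, z up, the work surface at z = 0. Lengths are in m, angles in rad, forces in N, time in s.
With the tool pointing down it reaches from about 0.425 to 0.875 m from the base axis. Payload 4.7 kg.
Tool frame: the origin (TCP) lies midway between the tips of the shut fingers; the grasp point (between the pads) lies 19 mm behind it; y points along the fingers, z is the direction in which the jaws open and shut, and the axes are right-handed (so a half turn about y gives the same grasp; the last joint's range is limited). The gripper opens to 87 mm and grips with 3 to 60 N. Pads are 19 mm wide; open, the fingers measure 117 mm over their backs; the gripper's body (75 mm by 190 mm) begins 51 mm behind the grasp point.
Start: joints at [-1.225, 0.321, -0.07, 1.45, 0.023, 1.371, -0.057], TCP at [0.212, 0.615, 0.223] pointing down, gripper open.
Joint ranges: [-2.86, 2.86], [-0.3, 2.09], [-1.38, 1.24], [0.06, 2.45], [-1.56, 4.7], [0.09, 2.05], [-2.69, 2.69]. Speed limits (rad/s): [2.57, 2.57, 3.14, 3.14, 3.14, 3.14, 3.14].

INTERFACE

Orientations are given as a rotation vector (axis times angle).
In Python, from bench import ctrl gives the robot as it stands.
- The arm moves only by the tool play_rows, never from a script. Its arguments are lists of equal length, an entry for each row: "translation": the shift along the tool's x, y, z in mm, a list of three; "turn": the turn, a rotation vector about the tool's x, y, z in rad, a list of three; "fingers": the opening, from -1 (shut) to 1 (fully open), so that 0 is half open. In form: {"translation": [[dx, dy, dz], ...], "turn": [[wx, wy, wz], ...], "fingers": [fingers, ...]}. A call has exactly 10 rows; each row shifts and turns the commanded pose from where the row before left it, along the tool's axes as they then stand; what a row does not reach is not made up. A row lasts 1/12 s, in which the tool goes at most 41.7 mm and 7.16 degrees, less where a joint would pass 70% of its speed; a pose out of reach is approached as far as the arm can. A call with a gripper value outside its range is refused whole. The fingers move at their own pace and stop on an object; "grip_force" is the grip in N (left out, the last holds). Time passes only in rows, so rows that do not move let the fingers close, or fill a call up. It gives the time, the measured TCP pose, the force and the opening at its end, in the units of the state.
- ctrl.get_state(): the state, without advancing time (a new reading comes with each control period).
- ctrl.get_image(name): name is "side" or "top" or "wrist"; returns the picture (384x512x3 uint8, blue, green, red); there is no depth.
- ctrl.camera_info(name): a dict with "camera_matrix" (3x3 intrinsics, pixels), "R" (3x3) and "t" (3): a world point X has camera coordinates R X + t. Camera axes: x right, y down, z forward; pixel columns grow to the right and rows downward; lengths in m; the calibration is good to about 2 mm. A picture is of the moment at which its call begins: read the wrist's pose just before it. camera_info takes no time and is no camera call; for the wrist camera it gives the pose at the moment of the call.
- ctrl.close_job(): hands the job in, once; it reports no verdict.
The state is a dict: "time": time; "joint_positions": joint angles; "qd": joint speeds; "joint_torque": joint torques, N m; "position": TCP position; "tool_rot": TCP orientation; "ft_force": force on the tool from outside, world axes, zero at the start; "torque": the same for the moment, N m; "grip_width": opening from 0.0 (shut) to 1.0 (fully open).
Only numpy, scipy, OpenCV 4.12 (cv2) and the standard library are available. Lean on these libraries where they do the work, as an engineer would, in place of code of your own. Each camera call takes 0.05 s, during which the arm holds its last target.

TASK

Flip the dry box's port flap fully open, reach in through the round port and lift the yellow-capped jar off its pedestal, and stand it gently on the balance pan, keeping it upright all the way. Let go of the jar, then flip the flap fully shut again so that the box stays dry. Leave everything else where it is.

Things in the scene. Friction and masses are not known exactly. Their poses are not given: they have to be found in the camera images.
- port_flap (a joint): Angle of the port flap on its hinge (rad): 0 = shut on the port's collar; 2.0 = open stop, standing up behind the port and leaning 5 degrees past vertical to the rear. Bistable, no latch: its spring and weight drive it to the nearer stop from either side of a snap point at about 1.05 rad. Starting it takes 3 to 4 N at the tab; let go past the snap point, it swings over within a second.
- flap_tab (a point): Pinch point of the red lift tab on the flap's outer face near its front edge: an upright fin 12 mm thick (along y, pinch across this), 28 mm long (x), 40 mm tall (z). The point is mid thickness and length, 15 mm below the fin's top, 25 mm off the disc's face. Turns with the flap: z = off the disc. Shut, z points up and 20 degrees to the front; open, to the rear and 5 degrees below level.
- flap_hinge (a point): Middle of the flap's hinge axis, at the port's rear upper edge. Turns with the flap: y = hinge axis (the box's y), x = from the disc to the hinge, z = off the disc's outer face; opening turns it positively about y. The tab's pinch point is (-0.130, 0, 0.028) in this frame at every angle. The flap: tinted clear disc, blue rim, 149 mm across, 6 mm thick, 150 g, far edge 152 mm from the axis.
- port (a point): Centre of the round port on the outer face of the sloping white panel, 136 mm above the bench. Axes: x level, box front to rear; y level, along the hinge; z up. Port 124 mm in diameter, panel 6 mm thick, collar 4 mm high. The panel slopes 20 degrees, rising to the rear, so the port's axis leans 20 degrees from vertical to the front (-x).
- dry_box: Dry box (desiccator cabinet, clear walls), fixed, left or right of the balance. Origin on the bench below the port's centre, axes as the port's: x -0.10 to 0.175, y -0.155 (spring strut) to 0.135. Front wall 102 mm high; rear deck (behind x 0.085) 167 mm. Inside, below the port, a pedestal 62 mm in diameter, top 40 mm above the bench; a vial and desiccant cartridge stand at the rear, under 75 mm.
- reagent_jar_mid (a point): Centre (half-way up) of the jar to fetch: amber glass, 80 mm tall, paper label, yellow ribbed screw cap. Body 39 mm in diameter; cap 44 mm in diameter over the top 24 mm (16 to 40 mm above this point). 110 to 225 g. Starts upright on the pedestal in the dry box within 6 mm of its middle, the cap's top 16 mm below the port's centre. z = up the jar.
- pan (a point): Centre of the top face of the balance's round steel weighing pan, 120 mm in diameter, 78 mm above the bench. The pan gives on its overload spring: about 1 mm under 5 N, 4 mm at most (10 N and more). z up, x towards the balance's rear. The white balance reaches 180 mm to the front (-x), 90 mm to the rear and 98 mm to each side of this point, and is lower than the pan.
- balance: The top-loading balance, fixed. Origin on the bench directly below the pan's centre; axes as for the pan.
- reagent_jar: The same jar; its origin is the centre of its underside.
- spare_jar_mid (a point): Bystander: a jar of the same shape with a white cap, standing on the bench at the right; point half-way up, 40 mm above the bench.
- small_dish_mid (a point): Bystander: small clear petri dish, 55 mm in diameter and 14 mm high, lying on the dry box's rear deck; its centre.
- culture_dish_mid (a point): Bystander: petri dish with an orange culture, 92 mm in diameter and 16 mm high, on the bench at the far side; its centre.
- vial_mid (a point): Bystander: small vial with a white cap, 24 mm in diameter and 44 mm high, inside the dry box on its floor (12 mm above the bench), at the rear; its centre.
- yellow_cap_mid (a point): Bystander: loose yellow screw cap, 35 mm in diameter and 14 mm high, on the bench between dry box and balance; its centre.
- tube_rack_mid (a point): Bystander: blue tube rack, 90 x 210 mm and 78 mm high (109 mm with its tubes), on the bench at the far side; its centre.
- glass_bottle_mid (a point): Bystander: clear glass bottle, 66 mm in diameter and 210 mm tall, standing on the bench at the right; its centre.
- spatula_mid (a point): Bystander: thin steel spatula, 200 mm long, lying on the bench at the left; its middle.

How it is judged:
By the outcome, as a careful person would: the job done as asked, in the order asked, and still so for the second after the job is handed in, with the robot touching nothing.
It also fails if it takes over 72 s, if anything falls off the work surface, if the arm or the gripper's body presses on something with over 40 N, if the wrist force passes 120 N, or if a joint passes its speed limit or range.

## Working session

There is one attempt and no reset: what is moved stays moved. The work goes in short steps, Python scripts to look and compute and a tool call to move; the robot and the scene stay as the last step left them, time stands still between calls to the robot, and variables do not carry over. Pictures are saved under pics/ and viewed, and the job is handed in when it is done.

Besides the shell and the picture viewer there is one more tool, called after ">>>" as a command line: name --argument value ..., lists and objects as JSON in quotes. play_rows: Moves the arm, as the interface text tells. Its arguments: {"type":"object","properties":{"translation":{"type":"array"},"turn":{"type":"array"},"fingers":{"type":"array"},"grip_force":{"type":"number"}},"required":["translation","turn","fingers"]}

```bash
ls; mkdir -p pics; python3 - <<'E'
from bench import ctrl
import cv2,numpy as np
np.set_printoptions(precision=4,suppress=True)
s=ctrl.get_state()
for k,v in s.items(): print(k,np.array(v))
for n in ["side","top","wrist"]:
    c=ctrl.camera_info(n); print(n,c)
    cv2.imwrite(f"pics/{n}0.png",ctrl.get_image(n))
E
```

```text
pics
time 0.0
joint_positions [-1.2249  0.3218 -0.0701  1.4517  0.0226  1.3708 -0.0569]
qd [ 0.0005 -0.      0.0004  0.0004  0.0006  0.0016  0.0003]
joint_torque [  0.0007 -49.1286  -0.4035 -31.2531  -0.0638   0.0437   0.0002]
position [0.2116 0.614  0.2214]
tool_rot [-1.557   0.2606 -0.2602]
ft_force [ 0.4291 -0.0135  0.3798]
torque [0.0346 0.0266 0.0368]
grip_width 0.9951691443135237
side {'camera_matrix': array([[432.7711,   0.    , 252.6205],
       [  0.    , 432.7711, 189.5978],
       [  0.    ,   0.    ,   1.    ]]), 'R': array([[-0.9954, -0.0931, -0.0221],
       [-0.0361,  0.5792, -0.8144],
       [ 0.0887, -0.8098, -0.5799]]), 't': array([0.5976, 0.1499, 1.7406])}
top {'camera_matrix': array([[438.6268,   0.    , 249.2477],
       [  0.    , 438.6268, 194.3638],
       [  0.    ,   0.    ,   1.    ]]), 'R': array([[ 0.0202, -0.9998,  0.0053],
       [-0.997 , -0.0205, -0.0741],
       [ 0.0741, -0.0038, -0.9972]]), 't': array([-0.0067,  0.6308,  1.3936])}
wrist {'camera_matrix': array([[300.0014,   0.    , 256.5852],
       [  0.    , 300.0014, 187.7336],
       [  0.    ,   0.    ,   1.    ]]), 'R': array([[ 0.3258,  0.9454, -0.0018],
       [ 0.9072, -0.3121,  0.282 ],
       [ 0.2661, -0.0935, -0.9594]]), 't': array([-0.6504, -0.0341,  0.3915])}
```

View pics/side0.png

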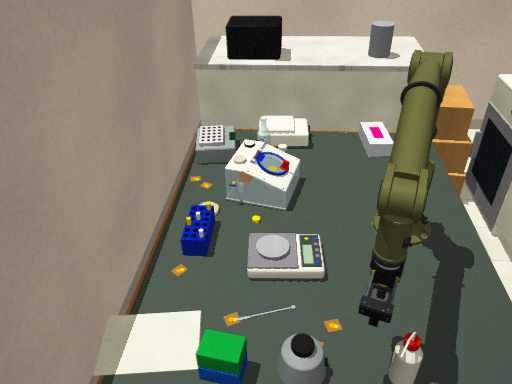

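View pics/top0.png

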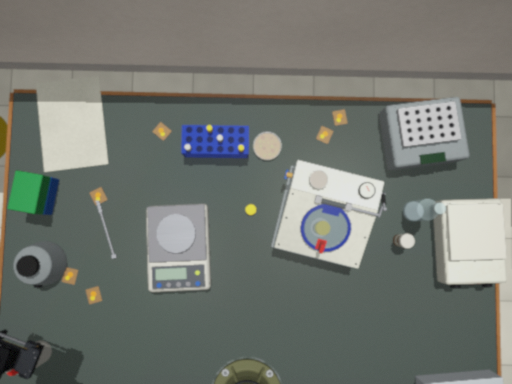

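View pics/wrist0.png

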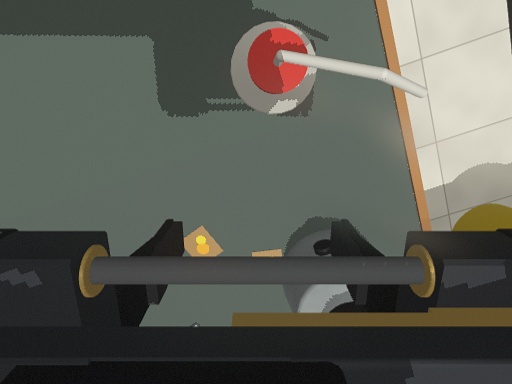

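```bash
python3 - <<'E'
import cv2,numpy as np
t=cv2.imread("pics/top0.png"); s=cv2.imread("pics/side0.png")
a=cv2.resize(t[150:280,260:400],None,fx=5,fy=5,interpolation=cv2.INTER_CUBIC)[:600]
cv2.imwrite("pics/topbox.png",cv2.resize(t[155:275,265:395],None,fx=5,fy=5,interpolation=cv2.INTER_CUBIC))
cv2.imwrite("pics/sidebox.png",cv2.resize(s[130:220,215:315],None,fx=6,fy=6,interpolation=cv2.INTER_CUBIC))
cv2.imwrite("pics/topbal.png",cv2.resize(t[195:300,130:220],None,fx=5,fy=5,interpolation=cv2.INTER_CUBIC))
E
```

```text
(no output)
```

View pics/topbox.png

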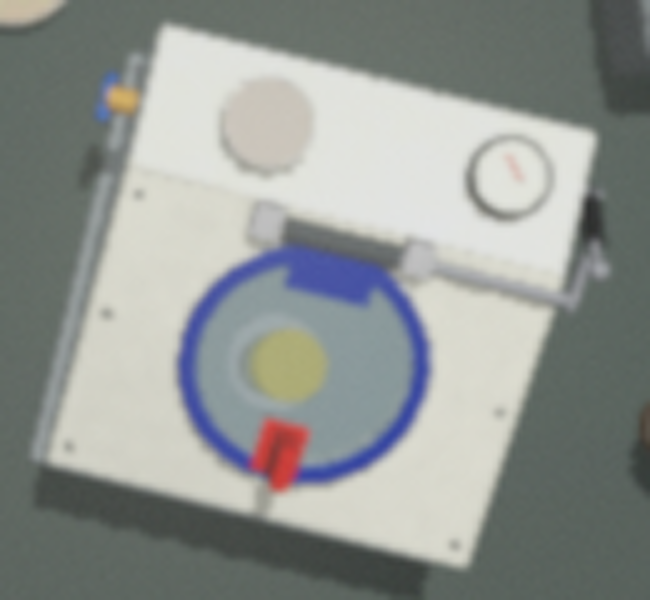

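View pics/sidebox.png

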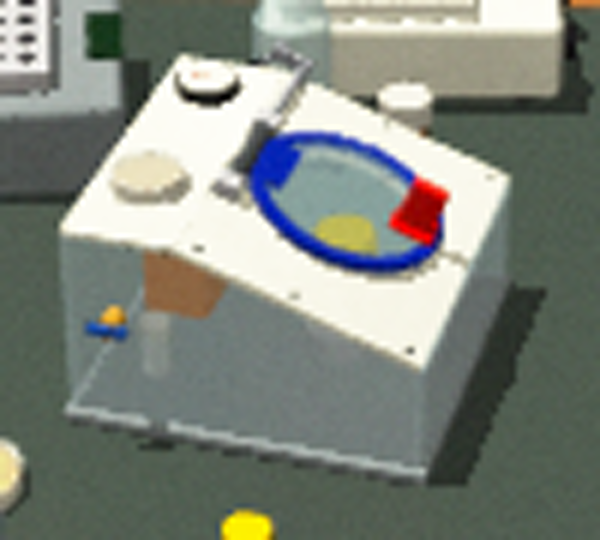

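View pics/topbal.png

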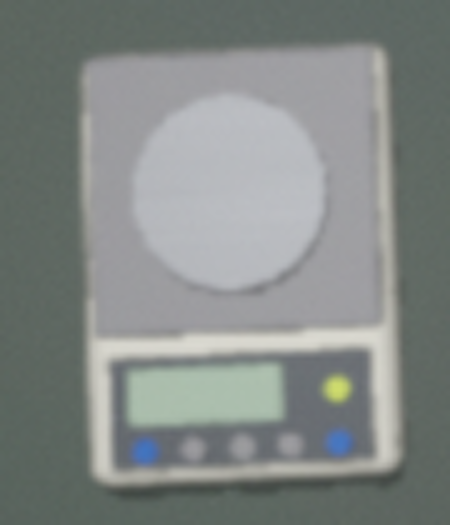

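```bash
cat > h.py <<'E'
import numpy as np,cv2
from bench import ctrl
from scipy.spatial.transform import Rotation as Rn
np.set_printoptions(precision=4,suppress=True)
def ray(n,uv,c=None):
    c=c or ctrl.camera_info(n); K,R,t=c["camera_matrix"],c["R"],c["t"]
    d=R.T@np.linalg.inv(K)@np.array([*uv,1.]); return -R.T@t,d
def onz(n,uv,z,c=None):
    o,d=ray(n,uv,c); return o+d*(z-o[2])/d[2]
def onplane(n,uv,p,nn,c=None):
    o,d=ray(n,uv,c); return o+d*(np.dot(np.array(p)-o,nn)/np.dot(d,nn))
def tri(a,b):
    A=np.zeros((3,3));y=np.zeros(3);r=[]
    for o,d in (a,b):
        d=d/np.linalg.norm(d);M=np.eye(3)-np.outer(d,d);A+=M;y+=M@o
    X=np.linalg.solve(A,y)
    for o,d in (a,b):
        d=d/np.linalg.norm(d); r.append(np.linalg.norm((np.eye(3)-np.outer(d,d))@(X-o)))
    return X,r
def proj(n,X,c=None):
    c=c or ctrl.camera_info(n); p=c["camera_matrix"]@(c["R"]@np.array(X)+c["t"]); return p[:2]/p[2]
def say():
    s=ctrl.get_state(); print(s["time"],s["position"],s["tool_rot"],s["ft_force"],s["grip_width"],s["joint_positions"]);print(Rn.from_rotvec(s["tool_rot"]).as_matrix());return s
E
python3 - <<'E'
from h import *
t=cv2.imread("pics/top0.png"); s=cv2.imread("pics/side0.png")
def cr(u,v): return ((u-2)/5+265,(v-2)/5+155)
C=[onz("top",cr(*p),z) for p,z in [((162,25),.167),((595,130),.167),((468,567),.102),((50,460),.102)]]
print(np.array(C))
print("w",np.linalg.norm(C[0]-C[1]),np.linalg.norm(C[2]-C[3]),np.linalg.norm(C[0]-C[3]),np.linalg.norm(C[1]-C[2]))
for a,b in [(1,0),(2,3)]:
    d=C[b]-C[a]; print("yaw y-axis",np.degrees(np.arctan2(-d[0],d[1])))
for a,b in [(3,0),(2,1)]:
    d=C[b]-C[a]; print("yaw x-axis",np.degrees(np.arctan2(d[1],d[0])))
f=(C[2]+C[3])/2; r=(C[0]+C[1])/2; x=(r-f)[:2]/np.linalg.norm((r-f)[:2]); print("port from corners",f[:2]+.1*x,r[:2]-.175*x)
psi=np.arctan2(x[1],x[0]);print(np.degrees(psi))
# blue ring
def mask(im,lo,hi,box):
    h=cv2.cvtColor(im,cv2.COLOR_BGR2HSV);m=cv2.inRange(h,lo,hi);z=np.zeros_like(m);a,b,c,d=box;z[b:d,a:c]=m[b:d,a:c];return z
nx=np.array([-np.sin(np.radians(20))*np.cos(psi),-np.sin(np.radians(20))*np.sin(psi),np.cos(np.radians(20))])
for n,im,box in [("top",t,(295,200,358,255)),("side",s,(252,148,297,180))]:
    m=mask(im,(110,120,60),(130,255,255),box)|mask(im,(0,150,80),(8,255,255),box)
    ct,_=cv2.findContours(m,cv2.RETR_EXTERNAL,cv2.CHAIN_APPROX_NONE);c=max(ct,key=cv2.contourArea)
    hull=cv2.convexHull(c); e=cv2.fitEllipse(hull);print(n,"ring",e)
    p0=np.array([*(f[:2]+.1*x),.136])+nx*.010
    print("disc centre on plane",onplane(n,e[0],p0,nx), "minus axis ->",onplane(n,e[0],p0,nx)-nx*.010)
    m=mask(im,(0,150,80),(8,255,255),box); ys,xs=np.nonzero(m);print("red",xs.mean(),ys.mean(),len(xs))
    m=mask(im,(22,60,60),(34,255,255),box); 
    ct,_=cv2.findContours(m,cv2.RETR_EXTERNAL,cv2.CHAIN_APPROX_NONE);
    if ct:
        c=max(ct,key=cv2.contourArea);(cc,rr)=cv2.minEnclosingCircle(c);print("cap",cc,rr,onz(n,cc,.12))
t5=t
m=cv2.imread("pics/topbal.png");p=((229-2)/5+130,(193-2)/5+195);print("pan",onz("top",p,.078))
g=lambda q:((q[0]-2)/5+130,(q[1]-2)/5+195)
a=onz("top",g((85,60)),.06);b=onz("top",g((95,485)),.06);c=onz("top",g((385,45)),.06);d=onz("top",g((400,470)),.06)
for u,v in ((a,b),(c,d)): w=u-v;print("balyaw",np.degrees(np.arctan2(w[1],w[0])))
E
```

```text
[[ 0.7248 -0.1307  0.167 ]
 [ 0.6684 -0.3839  0.167 ]
 [ 0.409  -0.3267  0.102 ]
 [ 0.4681 -0.0734  0.102 ]]
w 0.259374121032212 0.2600916358058727 0.2709064797734834 0.27346052978763213
yaw y-axis -12.561235457496089
yaw y-axis -13.140488016669067
yaw x-axis -12.579995087095554
yaw x-axis -12.427906021364032
port from corners [ 0.5362 -0.2217] [ 0.5258 -0.2194]
-12.503572191306358
top ring ((325.3268737792969, 227.55450439453125), (45.68588638305664, 48.599632263183594), 78.00305938720703)
disc centre on plane [ 0.5286 -0.2191  0.1437] minus axis -> [ 0.5319 -0.2199  0.1343]
red 320.57142857142856 244.5857142857143 70
cap (322.3461608886719, 227.5) 6.820919513702393 [ 0.5286 -0.2144  0.12  ]
side ring ((272.6255187988281, 163.0966796875), (20.62940216064453, 34.69255828857422), 109.40874481201172)
disc centre on plane [ 0.5304 -0.2216  0.1446] minus axis -> [ 0.5337 -0.2223  0.1352]
red 284.53333333333336 164.76666666666668 60
cap (272.0, 169.5) 5.2202534675598145 [ 0.5323 -0.2082  0.12  ]
pan [0.502  0.2315 0.078 ]
balyaw 3.493879912524417
balyaw 3.5875670013299774
```

```bash
cat >> h.py <<'E'
psi=np.radians(-12.5); PORT=np.array([.531,-.2205,.136])
ROB=Rn.from_euler('z',psi).as_matrix()   # box axes
def box(p): return PORT*[1,1,0]+ROB@np.array(p)
def hinge():  # port frame: disc centre 7mm? above
    n=np.array([-np.sin(np.radians(20)),0,np.cos(np.radians(20))]);x=np.array([np.cos(np.radians(20)),0,np.sin(np.radians(20))])
    return x,n
def toolR(tilt=0.,flip=1,yaw=None):
    # tilt>0: fingers point down and to the rear (+x box); jaw axis along +-box y
    B=ROB if yaw is None else Rn.from_euler('z',yaw).as_matrix()
    y=B@np.array([np.sin(tilt),0,-np.cos(tilt)]); z=flip*B[:,1]; x=np.cross(y,z); return np.stack([x,y,z],1)
def go(p,R,cmd=None):
    s=ctrl.get_state(); R0=Rn.from_rotvec(s["tool_rot"]).as_matrix()
    w=Rn.from_matrix(R0.T@R).as_rotvec(); d=R0.T@(np.array(p)-s["position"])*1000; dn=R.T@(np.array(p)-s["position"])*1000
    print("turn",w,np.degrees(np.linalg.norm(w)),"| shift in present axes",d,"| in final axes",dn)
E
python3 - <<'E'
from h import *
say()
for f in (1,-1): go(np.array([.5,.25,.35]),toolR(0,f))
c=ctrl.camera_info("wrist"); s=ctrl.get_state();R=Rn.from_rotvec(s["tool_rot"]).as_matrix()
print("cam in tool",R.T@(-c["R"].T@c["t"]-s["position"])); print("cam axes in tool (rows)",c["R"]@R)
E
```

```text
0.15 [0.2116 0.6141 0.2217] [-1.5565  0.2605 -0.2603] [-0.3213  0.708   0.4863] 1.0022009477837044 [-1.2249  0.3216 -0.0701  1.4514  0.0226  1.3708 -0.0569]
[[ 0.9455 -0.0004  0.3257]
 [-0.3257 -0.0014  0.9455]
 [ 0.0001 -1.     -0.0014]]
turn [ 0.0014 -0.1136  0.    ] 6.510908693067818 | shift in present axes [ 391.263  -127.8678 -250.5429] | in final axes [ 360.339  -128.2712 -293.1057]
turn [-0.      3.028   0.0022] 173.48961476117216 | shift in present axes [ 391.263  -127.8678 -250.5429] | in final axes [-360.339  -128.2712  293.1057]
cam in tool [-0.0777 -0.1626  0.0013]
cam axes in tool (rows) [[ 0.      0.0001  1.    ]
 [ 0.9594 -0.2819 -0.    ]
 [ 0.2819  0.9594 -0.0001]]
```

>>> play_rows --translation '[[0,-5,0],[30,-13,-24],[30,-13,-24],[30,-13,-24],[30,-13,-24],[30,-13,-24],[30,-12,-24],[30,-12,-24],[30,-12,-24],[30,-12,-24]]' --turn '[[0,-0.114,0],[0,0,0],[0,0,0],[0,0,0],[0,0,0],[0,0,0],[0,0,0],[0,0,0],[0,0,0],[0,0,0]]' --fingers '[0,0,0,0,0,0,0,0,0,0]'

```text
time: 0.98
position: [0.4295, 0.3435, 0.3411]
tool_rot: [-1.564, 0.171, -0.171]
ft_force: [0.7, 1.4, 0.1]
grip_width: 0.506
```

```bash
cat >> h.py <<'E'
XF=np.array([np.cos(np.radians(20)),0,np.sin(np.radians(20))]);NF=np.array([-np.sin(np.radians(20)),0,np.cos(np.radians(20))])
def tab(th,r=(-.130,0,.028)):
    h=np.array([0,0,.136])+NF*.007+XF*.0775
    Rf=Rn.from_euler('y',th).as_matrix()@np.stack([XF,[0,1,0],NF],1)
    return box(h+Rf@np.array(r))
E
python3 - <<'E'
from h import *
say()
T=tab(0);print("tab",T,onz("top",(320.6,244.6),.145),proj("top",T),proj("side",T))
print("open tab",tab(2.0),"hinge",tab(0,(0,0,0)))
go(T+[0,0,.13],toolR(np.radians(0)))
E
```

```text
0.9833 [0.4295 0.3435 0.3411] [-1.5639  0.171  -0.171 ] [0.7428 1.3961 0.0832] 0.5064874766650884 [-0.8508  0.074   0.1371  1.5098 -0.0102  1.5584  0.639 ]
[[ 0.9764  0.0001  0.2161]
 [-0.2161  0.0001  0.9764]
 [ 0.     -1.      0.0002]]
tab [ 0.4711 -0.2072  0.1509] [ 0.4785 -0.2054  0.145 ] [321.548  247.2335] [286.2019 164.0305]
open tab [ 0.6372 -0.244   0.2964] hinge [ 0.5998 -0.2357  0.1691]
turn [-0.0002  0.0004  0.    ] 0.023102385034188353 | shift in present axes [ 159.673    60.1085 -528.7097] | in final axes [ 159.8718   60.1845 -528.641 ]
```

>>> play_rows --translation '[[10,0,-36],[10,0,-36],[10,0,-36],[10,0,-36],[10,0,-36],[10,3,-36],[10,3,-36],[10,3,-36],[10,3,-36],[10,3,-36]]' --turn '[[0,0,0],[0,0,0],[0,0,0],[0,0,0],[0,0,0],[0,0,0],[0,0,0],[0,0,0],[0,0,0],[0,0,0]]' --fingers '[0,0,0,0,0,0,0,0,0,0]'

```text
time: 1.82
position: [0.4481, -0.0297, 0.3254]
tool_rot: [-1.563, 0.171, -0.171]
ft_force: [0.4, 0.3, -0.1]
grip_width: 0.502
```

>>> play_rows --translation '[[5,2,-30],[5,2,-30],[5,2,-30],[5,2,-30],[3,2,-20],[0,2,-10],[0,0,-5],[0,0,0],[0,0,0],[0,0,0]]' --turn '[[0,0,0],[0,0,0],[0,0,0],[0,0,0],[0,0,0],[0,0,0],[0,0,0],[0,0,0],[0,0,0],[0,0,0]]' --fingers '[0,0,0,0,0,0,0,0,0,0]'

```text
time: 2.65
position: [0.438, -0.1823, 0.3135]
tool_rot: [-1.564, 0.169, -0.169]
ft_force: [-0.7, 0.1, -0.3]
grip_width: 0.5
```

```bash
python3 - <<'E'
from h import *
say(); c=ctrl.camera_info("wrist"); im=ctrl.get_image("wrist"); cv2.imwrite("pics/w1.png",im)
print(proj("wrist",tab(0),c),proj("wrist",tab(0,(0,0,0)),c),proj("wrist",PORT,c))
E
```

```text
2.65 [ 0.438  -0.1823  0.3135] [-1.5637  0.1688 -0.1688] [-0.6794  0.0681 -0.3374] 0.4998189002331052 [-0.4457 -0.1471  0.7097  1.7396  0.0954  1.5143  1.609 ]
[[ 0.977   0.      0.2134]
 [-0.2134  0.0004  0.977 ]
 [-0.0001 -1.      0.0004]]
[240.3679 204.1864] [240.9106 311.6335] [241.5714 246.3684]
```

View pics/w1.png

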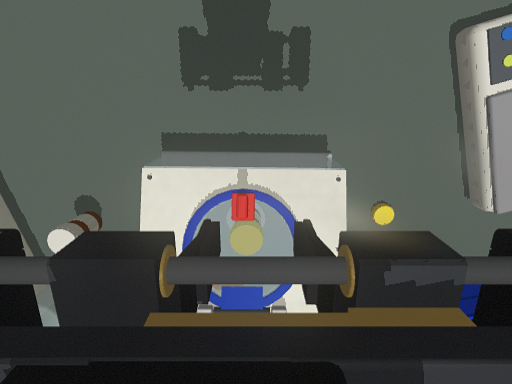

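```bash
python3 - <<'E'
from h import *
im=cv2.imread("pics/w1.png"); cv2.imwrite("pics/w1c.png",cv2.resize(im[180:320,170:320],None,fx=5,fy=4.2,interpolation=cv2.INTER_CUBIC))
c=ctrl.camera_info("wrist")
h=cv2.cvtColor(im,cv2.COLOR_BGR2HSV);m=cv2.inRange(h,(0,120,60),(8,255,255));ys,xs=np.nonzero(m);print(xs.min(),xs.max(),ys.min(),ys.max())
for r in [(-.130+a,b,.028+d) for a,b,d in [(-.014,.006,.015),(-.014,-.006,.015),(.014,.006,.015),(.014,-.006,.015),(0,0,-.025)]]: print(proj("wrist",tab(0,r),c))
E
```

```text
232 254 193 220
[245.3334 191.3226]
[234.4365 191.2911]
[245.2004 216.8517]
[234.2448 216.8211]
[241.5737 204.3302]
```

View pics/w1c.png

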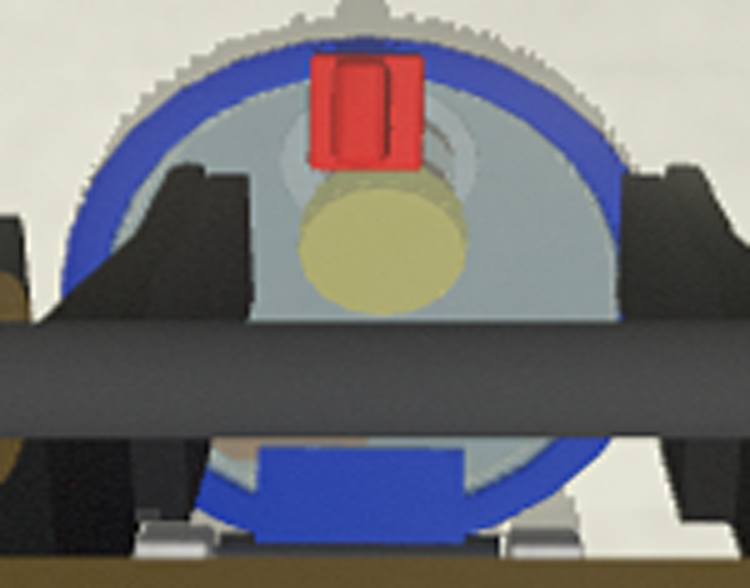

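```bash
sed -i 's/PORT=np.array(\[.531,-.2205,.136\])/PORT=np.array([.5334,-.219,.136])/' h.py; python3 - <<'E'
from h import *
R=toolR(0); g=tab(0,(-.130,0,.032)); tcp=g+R[:,1]*.019
print(g,tcp); go(tcp,R)
E
```

```text
[ 0.4722 -0.2054  0.1547] [ 0.4722 -0.2054  0.1357]
turn [-0.0003  0.0032  0.    ] 0.1866596195776566 | shift in present axes [ 38.3069 177.8614 -15.2064] | in final axes [ 38.3569 177.8655 -15.0318]
```

>>> play_rows --translation '[[10,15,-5],[14,20,-5],[14,20,-5],[0,20,0],[0,20,0],[0,15,0],[0,10,0],[0,0,0],[0,0,0],[0,0,0]]' --turn '[[0,0,0],[0,0,0],[0,0,0],[0,0,0],[0,0,0],[0,0,0],[0,0,0],[0,0,0],[0,0,0],[0,0,0]]' --fingers '[0,0,0,0,0,0,0,0,0,0]'

```text
time: 3.53
position: [0.4722, -0.2069, 0.1946]
tool_rot: [-1.564, 0.169, -0.172]
ft_force: [0.5, 0.4, -0.6]
grip_width: 0.502
```

```bash
python3 - <<'E'
from h import *
s=say(); c=ctrl.camera_info("wrist"); im=ctrl.get_image("wrist"); cv2.imwrite("pics/w2.png",cv2.resize(im[150:350,130:380],None,fx=3,fy=3))
R=toolR(0); g=tab(0,(-.130,0,.032)); go(g+R[:,1]*.019,R)
E
```

```text
3.5333 [ 0.4722 -0.2069  0.1946] [-1.564   0.1692 -0.1719] [ 0.5039  0.445  -0.5729] 0.5015952981889543 [-0.4101  0.0433  0.8004  1.8454 -0.0331  1.2645  1.7534]
[[ 0.9765  0.0017  0.2155]
 [-0.2155 -0.0002  0.9765]
 [ 0.0017 -1.      0.0002]]
turn [-0.0003  0.0008  0.0021] 0.13227565691165974 | shift in present axes [-0.5147 59.0643  1.4781] | in final axes [-0.3896 59.0649  1.4945]
```

View pics/w2.png

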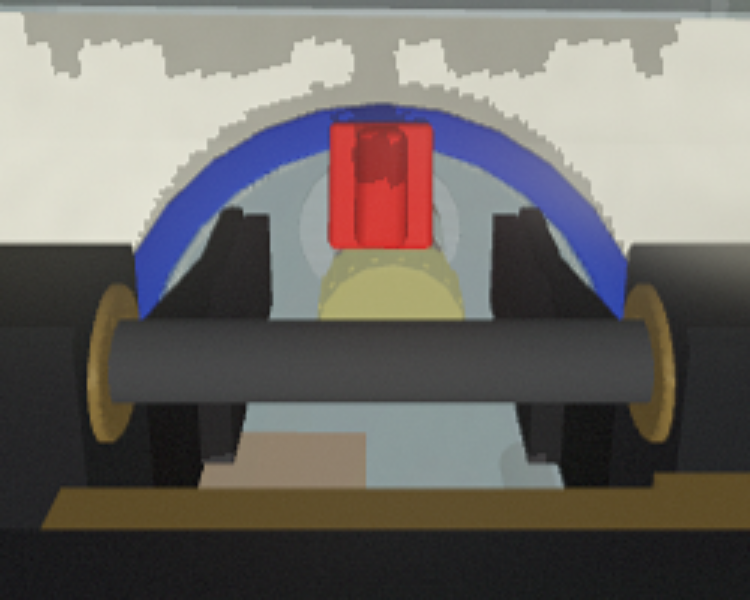

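>>> play_rows --translation '[[0,15,0],[0,20,0],[0,15,0],[0,9,0],[0,0,0],[0,0,0],[0,0,0],[0,0,0],[0,0,0],[0,0,0]]' --turn '[[0,0,0],[0,0,0],[0,0,0],[0,0,0],[0,0,0],[0,0,0],[0,0,0],[0,0,0],[0,0,0],[0,0,0]]' --fingers '[0,0,0,0,0,-1,-1,-1,-1,-1]' --grip_force 20

```text
time: 4.42
position: [0.4718, -0.207, 0.1352]
tool_rot: [-1.564, 0.17, -0.172]
ft_force: [0.7, -0.8, -0.1]
grip_width: 0.205
```

```bash
python3 - <<'E'
from h import *
s=say()
R=toolR(0); g0=tab(0,(-.130,0,.032)); print(s["position"]-(g0+R[:,1]*.019))
# waypoints
prev=g0
for th in np.arange(0.1,1.45,.1):
    g=tab(th,(-.130,0,.032)); print(round(th,2),R.T@(g-prev)*1000,g[2]-.019); prev=g
E
```

```text
4.4167 [ 0.4718 -0.207   0.1352] [-1.5639  0.1699 -0.1719] [ 0.737  -0.8212 -0.1017] 0.20504275924315069 [-0.3906  0.1122  0.8052  1.9189 -0.0893  1.1451  1.8015]
[[ 0.9764  0.0012  0.216 ]
 [-0.216   0.      0.9764]
 [ 0.0012 -1.      0.0003]]
[-0.0004 -0.0016 -0.0005]
0.1 [ -0.7719 -13.3602  -0.    ] 0.14905215251537388
0.2 [  0.5658 -13.3705   0.    ] 0.16242266431479932
0.3 [  1.8978 -13.2472   0.    ] 0.1756698963501329
0.4 [  3.2108 -12.9916  -0.    ] 0.18866148665783022
0.5 [  4.4918 -12.6061   0.    ] 0.2012676275619856
0.6 [  5.7278 -12.0947  -0.    ] 0.2133623626697209
0.7 [  6.9067 -11.4625  -0.    ] 0.2248248453858275
0.8 [  8.0165 -10.7157   0.    ] 0.2355405463719991
0.9 [ 9.0462 -9.8619  0.    ] 0.24540239788612164
1.0 [ 9.9856 -8.9095  0.    ] 0.2543118635677607
1.1 [10.8252 -7.8681 -0.    ] 0.2621799229809032
1.2 [11.5566 -6.748   0.    ] 0.2689279610767277
1.3 [12.1725 -5.5606  0.    ] 0.2744885536891854
1.4 [12.6669 -4.3176 -0.    ] 0.27880614121498026
```

>>> play_rows --translation '[[0,0,0],[0,0,0],[0,0,0],[-0.5,-7,0],[0,-10,0],[0.3,-10,0],[1.3,-10,0],[2,-10,0],[3,-9,0],[3.5,-9,0]]' --turn '[[0,0,0],[0,0,0],[0,0,0],[0,0,0],[0,0,0],[0,0,0],[0,0,0],[0,0,0],[0,0,0],[0,0,0]]' --fingers '[-1,-1,-1,-1,-1,-1,-1,-1,-1,-1]' --grip_force 20

```text
time: 5.25
position: [0.4782, -0.208, 0.1998]
tool_rot: [-1.562, 0.176, -0.166]
ft_force: [-6.6, 4.6, -2.4]
grip_width: 0.139
```

```bash
python3 - <<'E'
from h import *
s=say(); im=ctrl.get_image("side"); cv2.imwrite("pics/s1.png",cv2.resize(im[110:240,200:330],None,fx=4,fy=4)); 
R=toolR(0); 
off=np.array([-0.0004,-0.0016,0])
best=min(np.arange(0,1.6,.01),key=lambda t:np.linalg.norm(tab(t,(-.13,0,.032))+R[:,1]*.019+off-s["position"]));print(best)
for th in (1.1,1.3,1.4): go(tab(th,(-.13,0,.032))+R[:,1]*.019+off,R)
E
```

```text
5.25 [ 0.4782 -0.208   0.1998] [-1.5617  0.1761 -0.166 ] [-6.6221  4.611  -2.4407] 0.1388533207050983 [-0.4061  0.0664  0.8054  1.8183 -0.0503  1.2844  1.7657]
[[ 0.9763 -0.0061  0.2162]
 [-0.2162  0.003   0.9764]
 [-0.0066 -1.      0.0016]]
0.48
turn [-0.0017  0.0004 -0.0055] 0.33099710372287316 | shift in present axes [ 52.3212 -60.9816  -0.2741] | in final axes [ 52.6567 -60.6917  -0.3548]
turn [-0.0017  0.0004 -0.0055] 0.33099710372287316 | shift in present axes [ 75.9821 -73.4208  -0.263 ] | in final axes [ 76.3858 -73.0003  -0.3548]
turn [-0.0017  0.0004 -0.0055] 0.33099710372287316 | shift in present axes [ 88.6249 -77.8082  -0.2608] | in final axes [ 89.0526 -77.3179  -0.3548]
```

View pics/s1.png

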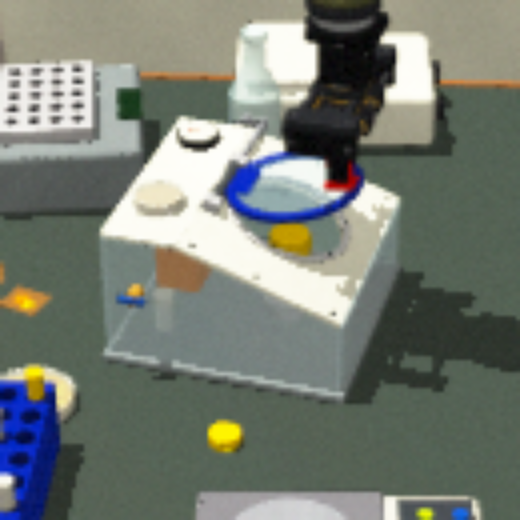

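>>> play_rows --translation '[[7,-13,0],[7,-12,0],[8,-11,0],[9,-10,0],[10,-9,0],[10.5,-8,0],[11.5,-7,0],[12,-5.5,0],[12,-4.5,0],[0,0,0]]' --turn '[[0,0,0],[0,0,0],[0,0,0],[0,0,0],[0,0,0],[0,0,0],[0,0,0],[0,0,0],[0,0,0],[0,0,0]]' --fingers '[-1,-1,-1,-1,-1,-1,-1,-1,-1,-1]' --grip_force 20

```text
time: 6.13
position: [0.5689, -0.2291, 0.2824]
tool_rot: [-1.568, 0.166, -0.175]
ft_force: [-0.0, 1.4, 4.8]
grip_width: 0.136
```

```bash
python3 - <<'E'
from h import *
s=say(); im=ctrl.get_image("side"); cv2.imwrite("pics/s2.png",cv2.resize(im[110:240,200:330],None,fx=4,fy=4)); 
E
```

```text
6.1333 [ 0.5689 -0.2291  0.2824] [-1.5676  0.166  -0.1749] [-0.0357  1.4164  4.7639] 0.13560599129727788 [-0.3222  0.2685  0.8156  1.4868 -0.1943  1.4637  1.8487]
[[ 0.9765  0.0053  0.2153]
 [-0.2153 -0.0041  0.9765]
 [ 0.006  -1.     -0.0029]]
```

View pics/s2.png

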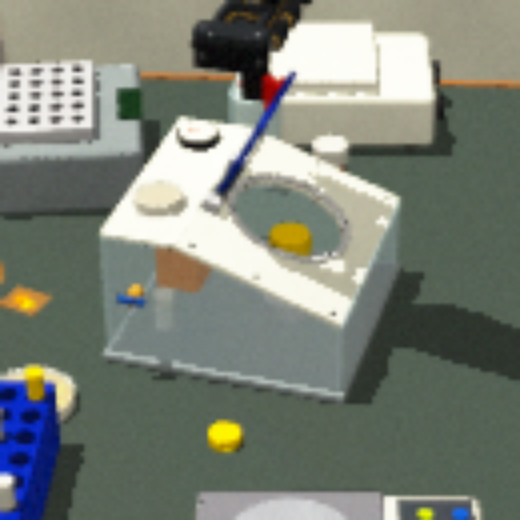

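```bash
python3 - <<'E'
from h import *
s=say(); R=toolR(0);off=np.array([-0.0004,-0.0016,0])
for th in (1.4,1.5,1.6,1.7,1.8,1.9,1.97): go(tab(th,(-.13,0,.032))+R[:,1]*.019+off,R)
E
```

```text
6.1833 [ 0.5681 -0.2289  0.2822] [-1.5666  0.1664 -0.1752] [0.6181 1.0262 4.9882] 0.13802304859487474 [-0.3227  0.2668  0.8158  1.4888 -0.194   1.4634  1.8482]
[[ 0.9764  0.0053  0.2158]
 [-0.2158 -0.0031  0.9764]
 [ 0.0058 -1.     -0.0019]]
turn [0.0019 0.0007 0.0058] 0.35390849012873926 | shift in present axes [-2.4858  3.422   0.4908] | in final axes [-2.4662  3.4374  0.4825]
turn [0.0019 0.0007 0.0058] 0.35390849012873926 | shift in present axes [10.5662  0.4666  0.4764] | in final axes [10.5685  0.4059  0.4825]
turn [0.0019 0.0007 0.0058] 0.35390849012873926 | shift in present axes [23.8481 -1.1709  0.4645] | in final axes [23.8406 -1.3091  0.4825]
turn [0.0019 0.0007 0.0058] 0.35390849012873926 | shift in present axes [37.2272 -1.4743  0.455 ] | in final axes [37.2176 -1.6905  0.4825]
turn [0.0019 0.0007 0.0058] 0.35390849012873926 | shift in present axes [50.5696 -0.4406  0.4482] | in final axes [50.5659 -0.7346  0.4825]
turn [0.0019 0.0007 0.0058] 0.35390849012873926 | shift in present axes [63.7423  1.9201  0.444 ] | in final axes [63.7521  1.5492  0.4825]
turn [0.0019 0.0007 0.0058] 0.35390849012873926 | shift in present axes [72.7915  4.3499  0.4427] | in final axes [72.8153  3.9262  0.4825]
```

>>> play_rows --translation '[[10,0,0],[13,-1,0],[13,-0.5,0],[13,1,0],[12,2,0],[8,2,0],[0,0,0],[0,0,0],[0,0,0],[0,0,0]]' --turn '[[0,0,0],[0,0,0],[0,0,0],[0,0,0],[0,0,0],[0,0,0],[0,0,0],[0,0,0],[0,0,0],[0,0,0]]' --fingers '[-1,-1,-1,-1,-1,-1,0,0,0,0]' --grip_force 20

```text
time: 7.02
position: [0.6324, -0.2426, 0.2762]
tool_rot: [-1.564, 0.171, -0.171]
ft_force: [0.2, -0.6, -0.3]
grip_width: 0.353
```

```bash
python3 - <<'E'
from h import *
s=say(); im=ctrl.get_image("side"); cv2.imwrite("pics/s3.png",cv2.resize(im[110:240,200:330],None,fx=4,fy=4)); 
E
```

```text
7.0167 [ 0.6324 -0.2426  0.2762] [-1.5635  0.1713 -0.1707] [ 0.156  -0.5716 -0.3295] 0.3531178209954681 [-0.2219  0.4401  0.7905  1.3144 -0.3085  1.5108  1.8908]
[[ 0.9764 -0.0004  0.2161]
 [-0.2161  0.0005  0.9764]
 [-0.0005 -1.      0.0004]]
```

View pics/s3.png

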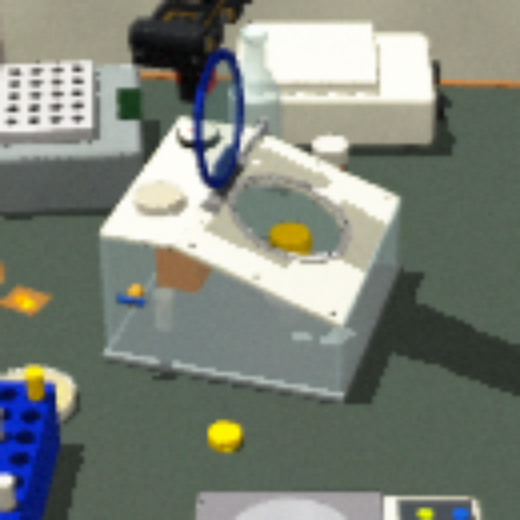

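>>> play_rows --translation '[[0,-20,0],[0,-30,0],[0,-40,0],[-30,-20,0],[-38,0,0],[-38,0,0],[-20,0,0],[0,0,0],[0,0,0],[0,0,0]]' --turn '[[0,0,0],[0,0,0],[0,0,0],[0,0,0],[0,0,0],[0,0,0],[0,0,0],[0,0,0],[0,0,0],[0,0,0]]' --fingers '[0.4,0.4,0.4,0.4,0.4,0.4,0.4,0.4,0.4,0.4]'

```text
time: 7.9
position: [0.5105, -0.215, 0.3862]
tool_rot: [-1.563, 0.169, -0.171]
ft_force: [0.1, -0.9, -1.0]
grip_width: 0.699
```

```bash
python3 - <<'E'
from h import *
s=say(); c=ctrl.camera_info("wrist"); im=ctrl.get_image("wrist"); cv2.imwrite("pics/w3.png",im)
R=toolR(np.radians(10)); go(PORT+[0,0,.15],R); print(ROB.T@(s["position"]-PORT))
E
```

```text
7.9 [ 0.5105 -0.215   0.3862] [-1.5633  0.1694 -0.1709] [ 0.1023 -0.9294 -0.9977] 0.6985292740769753 [-0.4031  0.0963  0.8307  1.4295 -0.0723  1.6461  1.7739]
[[ 0.9766  0.0011  0.215 ]
 [-0.215   0.0006  0.9766]
 [ 0.0009 -1.      0.0009]]
turn [ 0.      0.0013 -0.1744] 9.995212770556643 | shift in present axes [22.9192 99.8695  1.0466] | in final axes [  5.2366 102.3316   1.061 ]
[-0.0232 -0.001   0.2502]
```

View pics/w3.png

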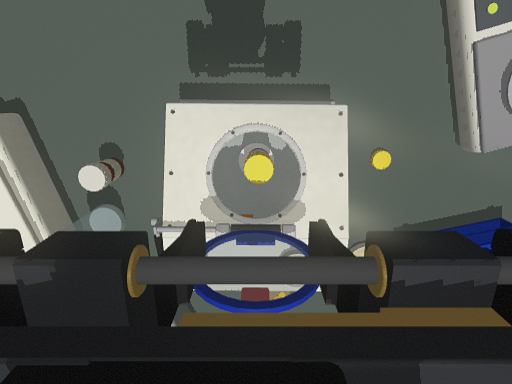

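```bash
python3 - <<'E'
from h import *
im=cv2.imread("pics/w3.png");c=ctrl.camera_info("wrist")
h=cv2.cvtColor(im,cv2.COLOR_BGR2HSV);m=cv2.inRange(h,(24,140,200),(34,255,255));m[:,320:]=0;m[:130]=0;m[200:]=0
ct,_=cv2.findContours(m,cv2.RETR_EXTERNAL,cv2.CHAIN_APPROX_NONE);k=max(ct,key=cv2.contourArea);e=cv2.fitEllipse(k);print(e)
J=onz("wrist",e[0],.12,c);print("jar",J,"port pred",proj("wrist",PORT,c), ROB.T@(J-PORT))
g=im[120:225,195:320];cv2.imwrite("pics/w3c.png",cv2.resize(g,None,fx=5,fy=5))
for tz in (0.108,):
  R=toolR(np.radians(10)); T=np.array([J[0],J[1],tz])+R[:,1]*.019
  go(T,R); go(T+[0,0,.10],R);print(T)
E
```

```text
((258.24346923828125, 168.00894165039062), (25.519540786743164, 28.83928108215332), 92.13887786865234)
jar [ 0.5295 -0.2154  0.12  ] port pred [256.4202 173.6625] [-0.0046  0.0026 -0.016 ]
turn [ 0.      0.0013 -0.1744] 9.995212770556643 | shift in present axes [ 21.6117 296.5804   3.724 ] | in final axes [-30.1959 295.8299   3.708 ]
turn [ 0.      0.0013 -0.1744] 9.995212770556643 | shift in present axes [ 21.6205 196.5804   3.7094] | in final axes [-12.8311 197.3491   3.708 ]
[ 0.5327 -0.2161  0.0893]
```

View pics/w3c.png

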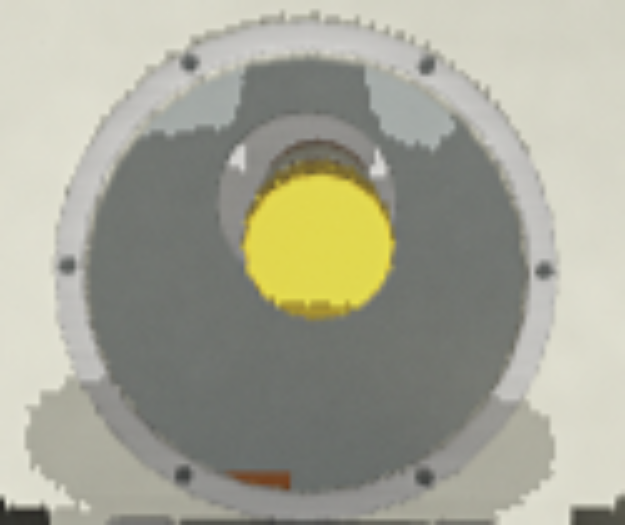

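>>> play_rows --translation '[[11,20,2],[11,30,1.7],[0,40,0],[0,40,0],[0,36,0],[0,20,0],[0,10,0],[0,0,0],[0,0,0],[0,0,0]]' --turn '[[0,0,0],[0,0,0],[0,0,0],[0,0,0],[0,0,-0.087],[0,0,0],[0,0,-0.087],[0,0,0],[0,0,0],[0,0,0]]' --fingers '[0.4,0.4,0.4,0.4,0.4,0.4,0.4,0.4,0.4,0.4]'

```text
time: 8.78
position: [0.537, -0.218, 0.1926]
tool_rot: [-1.579, 0.032, -0.309]
ft_force: [1.4, -0.6, 0.4]
grip_width: 0.697
```

```bash
python3 - <<'E'
from h import *
s=say(); c=ctrl.camera_info("wrist"); im=ctrl.get_image("wrist"); cv2.imwrite("pics/w4.png",im)
R=toolR(np.radians(10)); J=np.array([.5295,-.2154,.12]); go(np.array([J[0],J[1],.108])+R[:,1]*.019,R)
print(proj("wrist",J,c))
E
```

```text
8.7833 [ 0.537  -0.218   0.1926] [-1.5794  0.0324 -0.3093] [ 1.4033 -0.5769  0.3578] 0.6967905490002887 [-0.4307  0.0541  0.8192  1.8543 -0.0774  1.077   1.7682]
[[ 0.9612  0.1715  0.216 ]
 [-0.2125 -0.0385  0.9764]
 [ 0.1758 -0.9844 -0.0006]]
turn [0.0006 0.0005 0.0033] 0.19683690261142087 | shift in present axes [-23.3465 101.2915   1.0693] | in final axes [-23.0091 101.3695   0.9932]
[256.1716 174.0355]
```

View pics/w4.png

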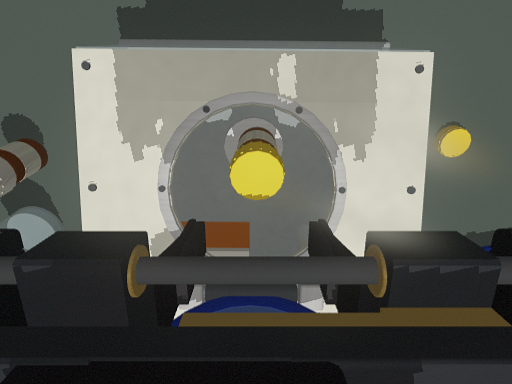

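>>> play_rows --translation '[[-6,5,1],[-3,18,0],[-4,22,0],[-4,22,0],[-3,18,0],[-2.5,12,0],[-0.5,4,0],[0,0,0],[0,0,0],[0,0,0]]' --turn '[[0,0,0],[0,0,0],[0,0,0],[0,0,0],[0,0,0],[0,0,0],[0,0,0],[0,0,0],[0,0,0],[0,0,0]]' --fingers '[0.4,0.4,0.4,0.4,0.4,0.4,0.4,0.4,0.4,0.4]'

```text
time: 9.67
position: [0.5312, -0.2156, 0.0882]
tool_rot: [-1.579, 0.033, -0.309]
ft_force: [-0.7, -0.4, 0.7]
grip_width: 0.698
```

```bash
python3 - <<'E'
from h import *
s=say(); c=ctrl.camera_info("wrist"); im=ctrl.get_image("wrist"); cv2.imwrite("pics/w5.png",im);im=ctrl.get_image("side"); cv2.imwrite("pics/s5.png",cv2.resize(im[110:240,200:330],None,fx=4,fy=4)); 
R=toolR(np.radians(10)); J=np.array([.5295,-.2154,.12]); go(np.array([J[0],J[1],.108])+R[:,1]*.019,R)
E
```

```text
9.6667 [ 0.5312 -0.2156  0.0882] [-1.5787  0.0326 -0.3094] [-0.7322 -0.3518  0.659 ] 0.69804928030282 [-0.3867  0.1774  0.8094  1.9843 -0.2109  0.87    1.8796]
[[ 0.9612  0.1715  0.2161]
 [-0.2128 -0.0378  0.9764]
 [ 0.1756 -0.9845  0.0001]]
turn [-0.0004  0.0005  0.0017] 0.10223538997040557 | shift in present axes [ 2.0464 -0.9823 -0.3783] | in final axes [ 2.045  -0.9856 -0.3777]
```

View pics/w5.png

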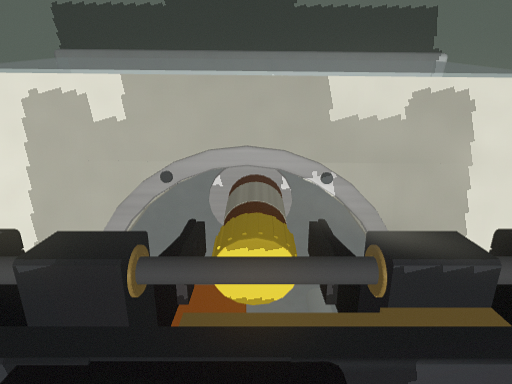

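View pics/s5.png

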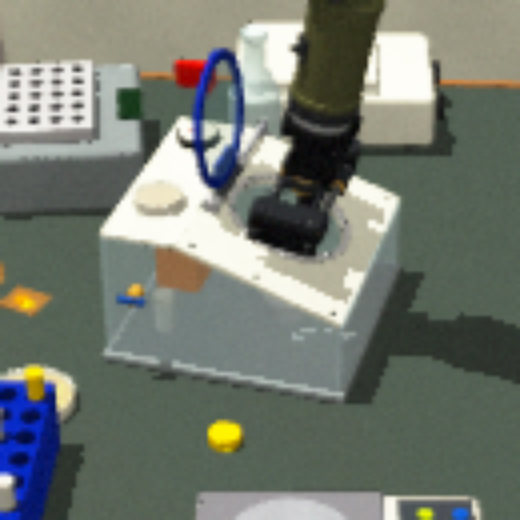

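>>> play_rows --translation '[[2,-1,0],[0,0,0],[0,0,0],[0,0,0],[0,0,0],[0,0,0],[0,0,0],[0,0,0],[0,0,0],[0,0,0]]' --turn '[[0,0,0],[0,0,0],[0,0,0],[0,0,0],[0,0,0],[0,0,0],[0,0,0],[0,0,0],[0,0,0],[0,0,0]]' --fingers '[0.4,-1,-1,-1,-1,-1,-1,-1,-1,-1]' --grip_force 30

```text
time: 10.6
position: [0.5319, -0.2156, 0.0881]
tool_rot: [-1.579, 0.034, -0.308]
ft_force: [-0.1, -0.3, 0.5]
grip_width: 0.498
```

```bash
python3 - <<'E'
from h import *
s=say(); print(s["grip_width"]*87)
E
```

```text
10.6 [ 0.5319 -0.2156  0.0881] [-1.5787  0.0344 -0.3076] [-0.0525 -0.3106  0.5314] 0.49765442601023324 [-0.3857  0.1811  0.8089  1.981  -0.213   0.873   1.8807]
[[ 0.9616  0.1693  0.2161]
 [-0.2129 -0.0375  0.9764]
 [ 0.1734 -0.9849 -0.    ]]
43.295935062890294
```

>>> play_rows --translation '[[0.5,-3,0],[1.4,-8,0],[2,-12,0],[2.5,-14,0],[2.5,-14,0],[2.5,-14,0],[2.5,-14,0],[2.5,-14,0],[2.5,-14,0],[2.5,-14,0]]' --turn '[[0,0,0],[0,0,0],[0,0,0],[0,0,0],[0,0,0],[0,0,0],[0,0,0],[0,0,0],[0,0,0],[0,0,0]]' --fingers '[-1,-1,-1,-1,-1,-1,-1,-1,-1,-1]' --grip_force 30

```text
time: 11.43
position: [0.5319, -0.2157, 0.2128]
tool_rot: [-1.578, 0.034, -0.309]
ft_force: [0.6, 1.1, -1.0]
grip_width: 0.495
```

```bash
python3 - <<'E'
from h import *
s=say(); print(s["grip_width"]*87)
im=ctrl.get_image("side"); cv2.imwrite("pics/s6.png",cv2.resize(im[80:240,200:330],None,fx=3.7,fy=3.7)); 
PAN=np.array([.502,.2315,.078])
R=toolR(np.radians(10),yaw=np.radians(-12.5)); go(PAN+[0,0,.2],R)
E
```

```text
11.4333 [ 0.5319 -0.2157  0.2128] [-1.5783  0.034  -0.3086] [ 0.5745  1.0782 -0.9912] 0.49486606253989335 [-0.4483  0.0185  0.8213  1.8376 -0.0452  1.1188  1.7406]
[[ 0.9613  0.1702  0.2165]
 [-0.2133 -0.0373  0.9763]
 [ 0.1742 -0.9847  0.0005]]
43.05334744097072
turn [-0.0008 -0.0003  0.0055] 0.31966310294444433 | shift in present axes [-114.8269  -83.6116  430.4868] | in final axes [-115.149   -83.3405  430.4533]
```

View pics/s6.png

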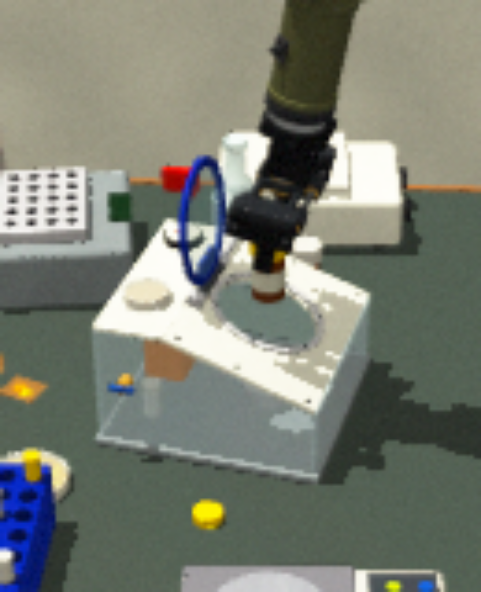

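>>> play_rows --translation '[[2.5,-14,0],[2.5,-14,0],[2.5,-14,0],[2.5,-14,0],[1.5,-9,0],[-3,-0.5,10],[-6,-1,19],[-8.5,-1,29],[-10,-1.5,33.5],[-10,-1.5,33.5]]' --turn '[[0,0,0],[0,0,0],[0,0,0],[0,0,0],[0,0,0],[0,0,0],[0,0,0],[0,0,0],[0,0,0],[0,0,0]]' --fingers '[-1,-1,-1,-1,-1,-1,-1,-1,-1,-1]' --grip_force 30

```text
time: 12.32
position: [0.5215, -0.0846, 0.2761]
tool_rot: [-1.578, 0.036, -0.309]
ft_force: [0.6, 0.2, -2.1]
grip_width: 0.493
```

>>> play_rows --translation '[[-10,-1.5,33.5],[-10,-1.5,33.5],[-10,-1.5,33.5],[-10,-1.5,33.5],[-10,-1.5,33.5],[-9,-1.5,31],[-8,-1,27],[-6,-1,21],[-5,-1,15],[-3,0,8]]' --turn '[[0,0,0],[0,0,0],[0,0,0],[0,0,0],[0,0,0],[0,0,0],[0,0,0],[0,0,0],[0,0,0],[0,0,0]]' --fingers '[-1,-1,-1,-1,-1,-1,-1,-1,-1,-1]' --grip_force 30

```text
time: 13.15
position: [0.4996, 0.1982, 0.2735]
tool_rot: [-1.578, 0.032, -0.305]
ft_force: [0.1, 0.5, -1.0]
grip_width: 0.496
```

```bash
python3 - <<'E'
from h import *
s=say(); print(s["grip_width"]*87)
c=ctrl.camera_info("wrist");im=ctrl.get_image("wrist"); cv2.imwrite("pics/w7.png",im)
im=ctrl.get_image("side"); cv2.imwrite("pics/s7.png",cv2.resize(im[130:300,200:370],None,fx=3.5,fy=3.5)); 
PAN=np.array([.502,.2315,.078]);print("pan pred",proj("wrist",PAN,c))
R=toolR(np.radians(10),yaw=np.radians(-12.5)); go(np.array([.5044,.2313,.283]),R)
E
```

```text
13.15 [0.4996 0.1982 0.2735] [-1.5783  0.0322 -0.3045] [ 0.0513  0.5428 -0.9792] 0.4957485102286378 [-0.7934 -0.0586  0.2768  1.7832  0.1369  1.2871  0.8103]
[[ 0.9624  0.1689  0.2129]
 [-0.2097 -0.0365  0.9771]
 [ 0.1728 -0.985   0.0003]]
43.13012038989149
pan pred [283.6495 134.3549]
turn [-0.     0.003 -0.001] 0.17984126615530857 | shift in present axes [ -1.1153 -10.0499  34.6463] | in final axes [ -1.2089 -10.0516  34.6427]
```

View pics/w7.png

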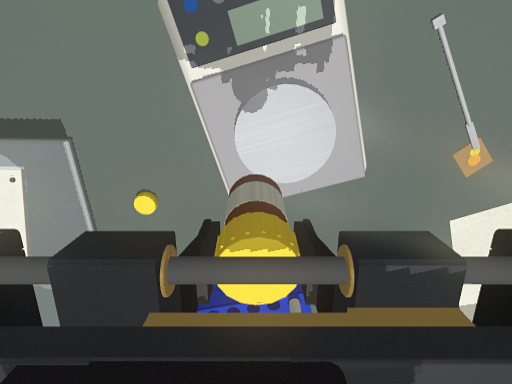

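View pics/s7.png

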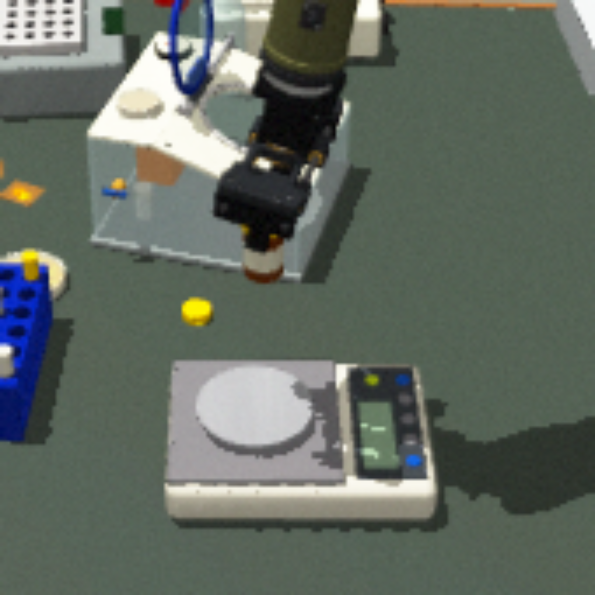

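>>> play_rows --translation '[[-0.3,0,12],[-0.4,0,14],[-0.4,0,8.6],[-1.7,10,0],[-2.6,15,0],[-3.5,20,0],[-3.5,20,0],[-3.5,20,0],[-2.6,15,0],[-1.7,10,0]]' --turn '[[0,0,0],[0,0,0],[0,0,0],[0,0,0],[0,0,0],[0,0,0],[0,0,0],[0,0,0],[0,0,0],[0,0,0]]' --fingers '[-1,-1,-1,-1,-1,-1,-1,-1,-1,-1]' --grip_force 30

```text
time: 14.08
position: [0.5059, 0.2282, 0.159]
tool_rot: [-1.581, 0.037, -0.306]
ft_force: [-0.4, 0.1, -1.5]
grip_width: 0.494
```

```bash
python3 - <<'E'
from h import *
s=say(); print(s["grip_width"]*87)
im=ctrl.get_image("side"); cv2.imwrite("pics/s8.png",cv2.resize(im[180:300,220:340],None,fx=5,fy=5)); 
R=toolR(np.radians(10),yaw=np.radians(-12.5)); go(np.array([.5044,.2313,.1265]),R)
E
```

```text
14.0833 [0.5059 0.2282 0.159 ] [-1.5814  0.037  -0.3057] [-0.4104  0.131  -1.5039] 0.4942227521067476 [-0.8055  0.0604  0.2631  1.9011  0.1198  1.0625  0.7567]
[[ 0.962   0.1662  0.2167]
 [-0.213  -0.0398  0.9762]
 [ 0.1708 -0.9853 -0.0029]]
42.997379433287044
turn [ 0.0044  0.0005 -0.0044] 0.35695926884763335 | shift in present axes [-6.7589 30.4487  3.2988] | in final axes [-6.8934 30.4332  3.1607]
```

View pics/s8.png

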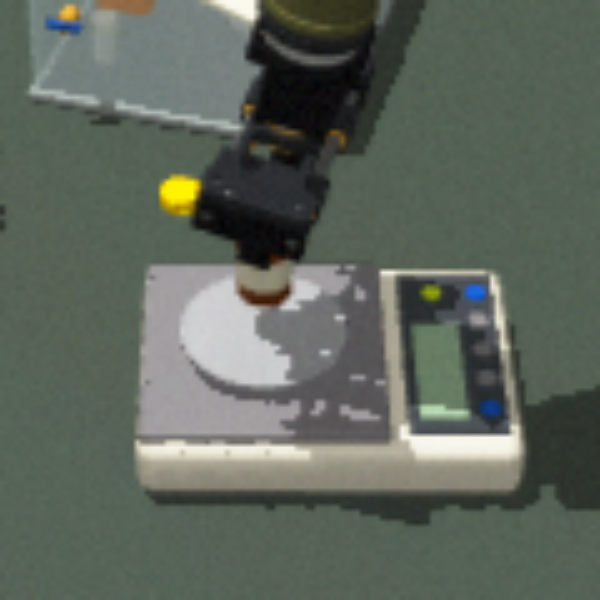

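>>> play_rows --translation '[[-2,7,1.5],[-1.5,7,1.5],[-1,5,0],[-0.7,4,0],[-0.4,2,0],[-0.2,1,0],[-0.2,1,0],[0,0,0],[0,0,0],[0,0,0]]' --turn '[[0,0,0],[0,0,0],[0,0,0],[0,0,0],[0,0,0],[0,0,0],[0,0,0],[0,0,0],[0,0,0],[0,0,0]]' --fingers '[-1,-1,-1,-1,-1,-1,-1,-1,-1,-1]' --grip_force 30

```text
time: 14.97
position: [0.5066, 0.2328, 0.1345]
tool_rot: [-1.578, 0.034, -0.308]
ft_force: [-0.0, -0.1, -1.6]
grip_width: 0.497
```

```bash
python3 - <<'E'
from h import *
s=say(); 
im=ctrl.get_image("side"); cv2.imwrite("pics/s9.png",cv2.resize(im[180:300,220:340],None,fx=5,fy=5)); 
R=toolR(np.radians(10),yaw=np.radians(-12.5)); go(np.array([.5044,.2313,.1261]),R)
E
```

```text
14.9667 [0.5066 0.2328 0.1345] [-1.5782  0.0342 -0.3078] [-0.0248 -0.1131 -1.6169] 0.4969327208211921 [-0.8068  0.0866  0.2608  1.9265  0.1159  1.0079  0.7488]
[[ 0.9615  0.1696  0.2161]
 [-0.2129 -0.037   0.9764]
 [ 0.1736 -0.9848  0.0005]]
turn [-0.0005  0.0003 -0.0002] 0.03536829974614636 | shift in present axes [-3.231   7.9397 -1.9114] | in final axes [-3.232   7.9401 -1.9083]
```

View pics/s9.png

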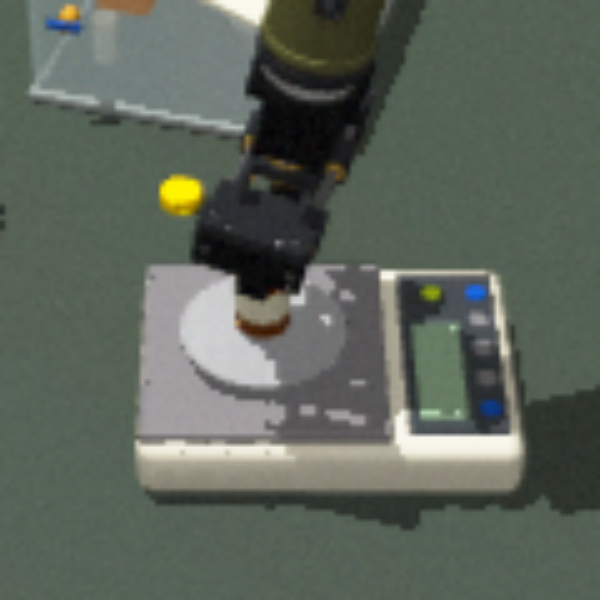

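>>> play_rows --translation '[[-1.5,1,-1],[-1,1,-1],[-0.2,1,0],[-0.2,1,0],[-0.2,1,0],[-0.2,1,0],[-0.1,0.7,0],[0,0,0],[0,0,0],[0,0,0]]' --turn '[[0,0,0],[0,0,0],[0,0,0],[0,0,0],[0,0,0],[0,0,0],[0,0,0],[0,0,0],[0,0,0],[0,0,0]]' --fingers '[-1,-1,-1,-1,-1,-1,-1,-1,-1,-1]' --grip_force 30

```text
time: 15.85
position: [0.5039, 0.2312, 0.127]
tool_rot: [-1.579, 0.034, -0.307]
ft_force: [-0.5, -0.7, -1.2]
grip_width: 0.496
```

>>> play_rows --translation '[[-0.1,0.5,0],[0,0.5,0],[-0.1,0.5,0],[0,0,0],[0,0,0],[0,0,0],[0,0,0],[0,0,0],[0,0,0],[0,0,0]]' --turn '[[0,0,0],[0,0,0],[0,0,0],[0,0,0],[0,0,0],[0,0,0],[0,0,0],[0,0,0],[0,0,0],[0,0,0]]' --fingers '[-1,-1,-1,-1,-1,-1,-1,-1,-1,-1]' --grip_force 30

```text
time: 16.68
position: [0.504, 0.2313, 0.1256]
tool_rot: [-1.578, 0.034, -0.308]
ft_force: [-0.8, 0.2, 0.3]
grip_width: 0.497
```

>>> play_rows --translation '[[-0.1,0.5,0],[0,0,0],[0,0,0],[0,0,0],[0,0,0],[0,0,0],[0,0,0],[0,0,0],[0,0,0],[0,0,0]]' --turn '[[0,0,0],[0,0,0],[0,0,0],[0,0,0],[0,0,0],[0,0,0],[0,0,0],[0,0,0],[0,0,0],[0,0,0]]' --fingers '[-1,-1,-1,-1,-1,-1,-1,-1,-1,-1]' --grip_force 30

```text
time: 17.52
position: [0.504, 0.2312, 0.1251]
tool_rot: [-1.578, 0.034, -0.307]
ft_force: [-0.5, -0.2, 2.7]
grip_width: 0.494
```

```bash
python3 - <<'E'
from h import *
s=say(); 
im=ctrl.get_image("side"); cv2.imwrite("pics/s10.png",cv2.resize(im[180:300,220:340],None,fx=5,fy=5)); 
E
```

```text
17.5167 [0.504  0.2312 0.1251] [-1.5785  0.0344 -0.3075] [-0.5015 -0.1776  2.7296] 0.49358403155657476 [-0.8066  0.0901  0.2605  1.9433  0.1164  0.9883  0.7464]
[[ 0.9616  0.1692  0.216 ]
 [-0.2128 -0.0372  0.9764]
 [ 0.1733 -0.9849  0.0002]]
```

View pics/s10.png

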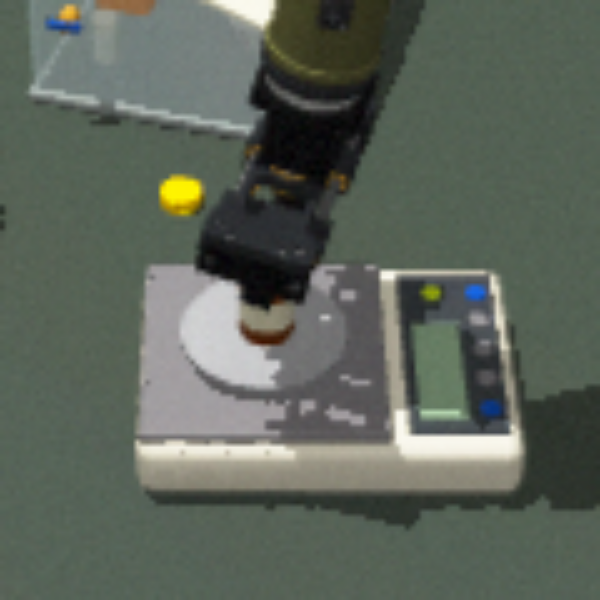

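>>> play_rows --translation '[[0,-0.4,0],[0,0,0],[0,0,0],[0,0,0],[0,0,0],[0,0,0],[0,0,0],[1,-5,0],[2,-12,0],[3.5,-20,0]]' --turn '[[0,0,0],[0,0,0],[0,0,0],[0,0,0],[0,0,0],[0,0,0],[0,0,0],[0,0,0],[0,0,0],[0,0,0]]' --fingers '[-1,0.1,0.2,0.3,0.4,0.4,0.4,0.4,0.4,0.4]' --grip_force 20

```text
time: 18.4
position: [0.5025, 0.2304, 0.1616]
tool_rot: [-1.582, 0.037, -0.305]
ft_force: [0.7, 0.2, -0.2]
grip_width: 0.698
```

```bash
python3 - <<'E'
from h import *
s=say(); 
im=ctrl.get_image("side"); cv2.imwrite("pics/s11.png",cv2.resize(im[180:300,220:340],None,fx=5,fy=5)); 
E
```

```text
18.4 [0.5025 0.2304 0.1616] [-1.5816  0.0368 -0.3049] [ 0.7086  0.1958 -0.177 ] 0.6979757335909861 [-0.81    0.0542  0.2596  1.9017  0.1223  1.0693  0.7491]
[[ 0.9622  0.1657  0.2161]
 [-0.2124 -0.0398  0.9764]
 [ 0.1704 -0.9854 -0.0031]]
```

View pics/s11.png

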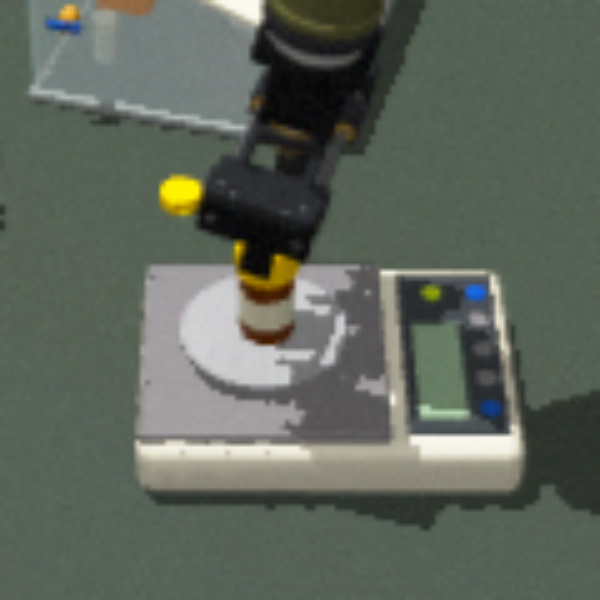

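>>> play_rows --translation '[[3.5,-20,0],[4.5,-25,0],[4.5,-25,0],[4.5,-25,0],[4.5,-25,0],[4.5,-25,0],[4.5,-25,0],[4.5,-25,0],[4.5,-25,0],[3,-16,0]]' --turn '[[0,0,0],[0,0,0],[0,0,0],[0,0,0],[0,0,0],[0,0,0],[0,0,0.087],[0,0,0],[0,0,0.087],[0,0,0]]' --fingers '[0.4,0.4,0.4,0.4,0.4,0.4,0.4,0.2,0,0]'

```text
time: 19.28
position: [0.5137, 0.2284, 0.4044]
tool_rot: [-1.563, 0.173, -0.173]
ft_force: [-0.2, -1.0, -0.6]
grip_width: 0.563
```

```bash
python3 - <<'E'
from h import *
s=say(); R=toolR(0); go(np.array([.6345,-.243,.40]),R); go(np.array([.54,-.22,.40]),R)
im=ctrl.get_image("side"); cv2.imwrite("pics/s12.png",cv2.resize(im[120:290,210:380],None,fx=3.5,fy=3.5)); 
E
```

```text
19.2833 [0.5137 0.2284 0.4044] [-1.563   0.1729 -0.1726] [-0.1733 -0.9629 -0.645 ] 0.563236632509155 [-0.7598  0.1069  0.3303  1.3561 -0.0357  1.684   0.9155]
[[ 0.9759 -0.0001  0.2183]
 [-0.2183  0.0009  0.9759]
 [-0.0003 -1.      0.0008]]
turn [-0.0008 -0.0019 -0.0003] 0.11863517417750605 | shift in present axes [ 220.744     3.976  -433.6351] | in final axes [ 219.9304    4.4019 -434.0442]
turn [-0.0008 -0.0019 -0.0003] 0.11863517417750605 | shift in present axes [ 123.5024    4.0057 -431.8159] | in final axes [ 122.6923    4.4019 -432.0429]
```

View pics/s12.png

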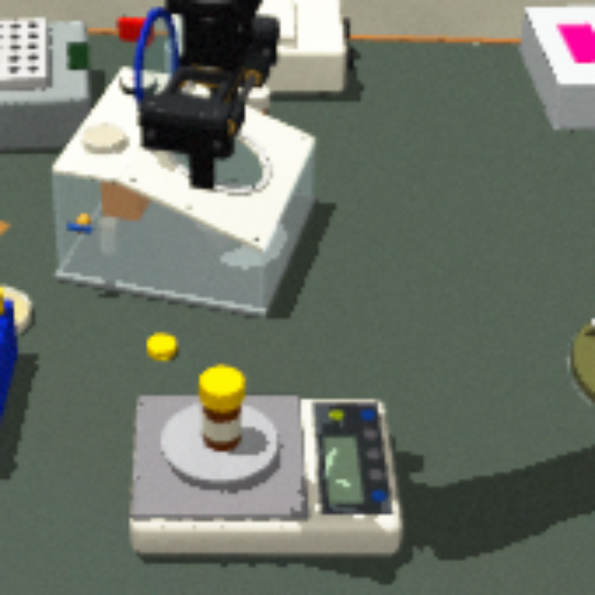

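>>> play_rows --translation '[[10,0,-20],[16,0,-31],[16,0,-31],[16,0,-31],[16,0,-31],[16,0,-31],[16,0,-31],[16,0,-31],[16,0,-31],[16,0,-31]]' --turn '[[0,0,0],[0,0,0],[0,0,0],[0,0,0],[0,0,0],[0,0,0],[0,0,0],[0,0,0],[0,0,0],[0,0,0]]' --fingers '[0,0,0,0,0,0,0,0,0,0]'

```text
time: 20.17
position: [0.5976, -0.0971, 0.4022]
tool_rot: [-1.564, 0.17, -0.171]
ft_force: [0.2, -0.1, 0.2]
grip_width: 0.498
```

>>> play_rows --translation '[[16,0,-31],[16,0,-31],[16,0,-31],[12,0,-24],[5,0,-9],[0,0,0],[0,0,0],[0,0,0],[0,0,0],[0,0,0]]' --turn '[[0,0,0],[0,0,0],[0,0,0],[0,0,0],[0,0,0],[0,0,0],[0,0,0],[0,0,0],[0,0,0],[0,0,0]]' --fingers '[0,0,0,0,0,0,0,0,0,0]'

```text
time: 21.0
position: [0.6342, -0.2309, 0.4027]
tool_rot: [-1.563, 0.168, -0.169]
ft_force: [-0.1, 0.4, -0.2]
grip_width: 0.503
```

```bash
python3 - <<'E'
from h import *
s=say(); R=toolR(0);c=ctrl.camera_info("wrist"); im=ctrl.get_image("wrist"); cv2.imwrite("pics/w13.png",im)
im=ctrl.get_image("side"); cv2.imwrite("pics/s13.png",cv2.resize(im[80:240,200:330],None,fx=3.7,fy=3.7))
T=tab(2.0); print(T,proj("wrist",T,c)); go(T+R[:,1]*.019,R)
E
```

```text
21.0 [ 0.6342 -0.2309  0.4027] [-1.5631  0.1681 -0.1695] [-0.099   0.438  -0.2458] 0.5034883821769466 [-0.1043  0.4104  0.6541  1.0557 -0.2505  1.7474  1.8192]
[[ 0.977   0.001   0.2134]
 [-0.2134  0.001   0.977 ]
 [ 0.0007 -1.      0.0012]]
[ 0.6396 -0.2425  0.2964] [244.2182 194.0538]
turn [-0.0008  0.0023  0.0006] 0.14253587752926025 | shift in present axes [  7.646  125.1998  -9.6439] | in final axes [  7.7473 125.2022  -9.5324]
```

View pics/w13.png

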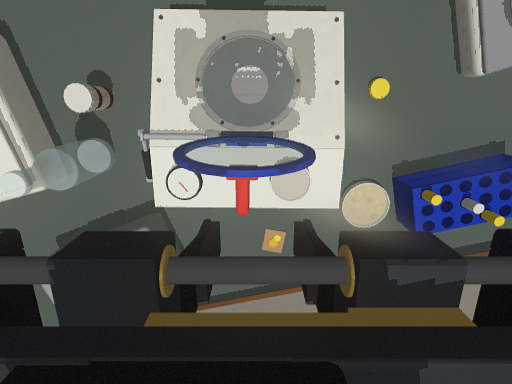

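View pics/s13.png

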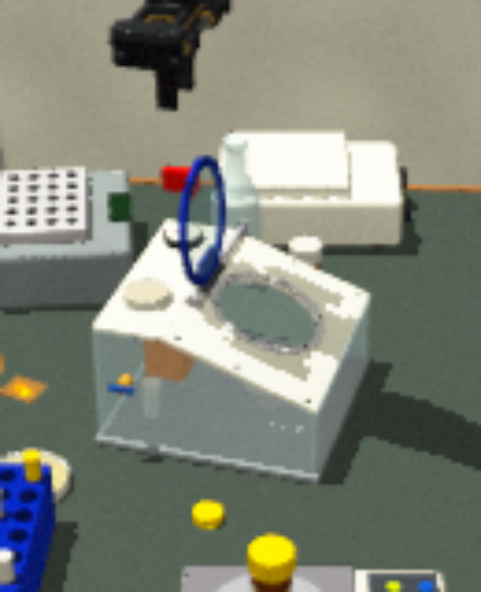

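>>> play_rows --translation '[[5,5,-5],[5.5,15,-5],[0,25,0],[0,25,0],[0,25,0],[0,18,0],[0,10,0],[0,2,0],[0,0,0],[0,0,0]]' --turn '[[0,0,0],[0,0,0],[0,0,0],[0,0,0],[0,0,0],[0,0,0],[0,0,0],[0,0,0],[0,0,0],[0,0,0]]' --fingers '[0,0,0,0,0,0,0,0,-0.3,-1]' --grip_force 20

```text
time: 21.93
position: [0.6425, -0.2453, 0.2786]
tool_rot: [-1.565, 0.169, -0.173]
ft_force: [0.0, 1.0, 0.5]
grip_width: 0.419
```

>>> play_rows --translation '[[0,0,0],[0,0,0],[0,0,0],[0,0,0],[0,0,0],[0,0,0],[0,0,0],[0,0,0],[0,0,0],[0,0,0]]' --turn '[[0,0,0],[0,0,0],[0,0,0],[0,0,0],[0,0,0],[0,0,0],[0,0,0],[0,0,0],[0,0,0],[0,0,0]]' --fingers '[-1,-1,-1,-1,-1,-1,-1,-1,-1,-1]' --grip_force 20

```text
time: 22.77
position: [0.642, -0.246, 0.278]
tool_rot: [-1.565, 0.171, -0.173]
ft_force: [0.2, -4.3, 5.3]
grip_width: 0.134
```

```bash
python3 - <<'E'
from h import *
s=say(); R=toolR(0);c=ctrl.camera_info("wrist"); im=ctrl.get_image("wrist"); cv2.imwrite("pics/w14.png",im)
off=s["position"]-R[:,1]*.019-tab(2.0,(-.13,0,.032)); print("off",off, s["grip_width"]*87)
p=None
r=ROB.T@off
for th in np.arange(2.0,-.01,-.1):
    g=tab(th,(-.13,0,.032))
    if p is not None: print(round(th,2),(R.T@(g-p)*1000).round(1))
    p=g
E
```

```text
22.7667 [ 0.642 -0.246  0.278] [-1.5654  0.1706 -0.1728] [ 0.2196 -4.3057  5.2626] 0.13428353922468106 [-0.1173  0.4308  0.6424  1.2798 -0.2525  1.5094  1.8472]
[[ 0.9762  0.0012  0.2169]
 [-0.2169 -0.0015  0.9762]
 [ 0.0015 -1.     -0.0012]]
off [-0.0014 -0.0026  0.0009] 11.682667912547252
1.9 [-12.9  -3.6   0. ]
1.8 [-13.2  -2.3   0. ]
1.7 [-13.3  -1.   -0. ]
1.6 [-13.4   0.4   0. ]
1.5 [-13.3   1.7  -0. ]
1.4 [-13.   3.  -0.]
1.3 [-12.7   4.3  -0. ]
1.2 [-12.2   5.6   0. ]
1.1 [-11.6   6.7  -0. ]
1.0 [-10.8   7.9   0. ]
0.9 [-10.    8.9  -0. ]
0.8 [-9.   9.9  0. ]
0.7 [-8.  10.7  0. ]
0.6 [-6.9 11.5 -0. ]
0.5 [-5.7 12.1  0. ]
0.4 [-4.5 12.6 -0. ]
0.3 [-3.2 13.  -0. ]
0.2 [-1.9 13.2  0. ]
0.1 [-0.6 13.4 -0. ]
-0.0 [ 0.8 13.4  0. ]
```

View pics/w14.png

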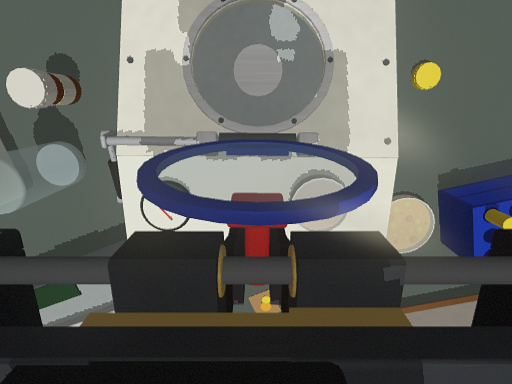

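>>> play_rows --translation '[[-6.5,-1.8,0],[-13,-3.5,0],[-13,-1.7,0],[-13.3,0,0],[-13.3,1,0],[-13.2,2.3,0],[-13,3.5,0],[-12.5,5,0],[-11.9,6,0],[-11.2,7.3,0]]' --turn '[[0,0,0],[0,0,0],[0,0,0],[0,0,0],[0,0,0],[0,0,0],[0,0,0],[0,0,0],[0,0,0],[0,0,0]]' --fingers '[-1,-1,-1,-1,-1,-1,-1,-1,-1,-1]' --grip_force 20

```text
time: 23.65
position: [0.5245, -0.2186, 0.2582]
tool_rot: [-1.565, 0.169, -0.173]
ft_force: [5.5, -4.1, -5.3]
grip_width: 0.138
```

```bash
python3 - <<'E'
from h import *
s=say(); R=toolR(0)
im=ctrl.get_image("side"); cv2.imwrite("pics/s15.png",cv2.resize(im[80:240,200:330],None,fx=3.7,fy=3.7))
P=s["position"]-R[:,1]*.019
best=min(np.arange(0,2,.01),key=lambda t:np.linalg.norm(tab(t,(-.13,0,.032))-P));print(best)
for th in (.9,.7,.5,.3,.1,0): go(tab(th,(-.13,0,.032))+R[:,1]*.019,R)
E
```

```text
23.65 [ 0.5245 -0.2186  0.2582] [-1.5647  0.1688 -0.1725] [ 5.5232 -4.0554 -5.2888] 0.13773843720053475 [-0.241   0.1406  0.6567  1.6296 -0.087   1.3986  1.7791]
[[ 0.9765  0.0023  0.2156]
 [-0.2156 -0.0009  0.9765]
 [ 0.0024 -1.     -0.0003]]
1.05
turn [-0.001   0.     -0.0015] 0.1012343649773407 | shift in present axes [-12.2492  11.191    1.5207] | in final axes [-12.2655  11.1717   1.5317]
turn [-0.001   0.     -0.0015] 0.1012343649773407 | shift in present axes [-29.282   31.7934   1.5003] | in final axes [-29.3283  31.7492   1.5317]
turn [-0.001   0.     -0.0015] 0.1012343649773407 | shift in present axes [-41.8823  55.3689   1.4769] | in final axes [-41.9628  55.3064   1.5317]
turn [-0.001   0.     -0.0015] 0.1012343649773407 | shift in present axes [-49.5476  80.9778   1.4514] | in final axes [-49.6653  80.9042   1.5317]
turn [-0.001   0.     -0.0015] 0.1012343649773407 | shift in present axes [-51.9724 107.5991   1.4248] | in final axes [-52.1289 107.5219   1.5317]
turn [-0.001   0.     -0.0015] 0.1012343649773407 | shift in present axes [-51.1811 120.9582   1.4113] | in final axes [-51.357  120.8821   1.5317]
```

View pics/s15.png

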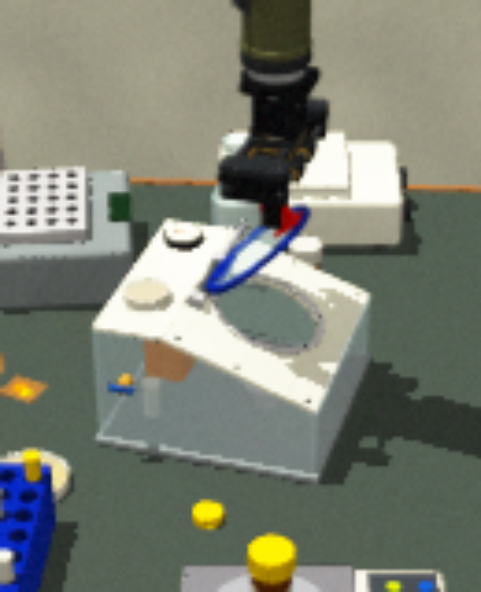

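>>> play_rows --translation '[[-11,10,0],[-9.5,9.5,0],[-8.5,10.3,0],[-7,11,0],[-6,12,0],[-5,12.3,0],[-3.5,13,0],[-2,13,0],[-0.5,13,0],[0.5,11,0]]' --turn '[[0,0,0],[0,0,0],[0,0,0],[0,0,0],[0,0,0],[0,0,0],[0,0,0],[0,0,0],[0,0,0],[0,0,0]]' --fingers '[-1,-1,-1,-1,-1,-1,-1,-1,-1,-1]' --grip_force 20

```text
time: 24.53
position: [0.4731, -0.2069, 0.143]
tool_rot: [-1.564, 0.17, -0.171]
ft_force: [3.9, -2.4, -1.7]
grip_width: 0.136
```

```bash
python3 - <<'E'
from h import *
s=say(); R=toolR(0)
im=ctrl.get_image("side"); cv2.imwrite("pics/s16.png",cv2.resize(im[80:240,200:330],None,fx=3.7,fy=3.7))
go(tab(0,(-.13,0,.032))+R[:,1]*.019,R)
E
```

```text
24.5333 [ 0.4731 -0.2069  0.143 ] [-1.5636  0.1701 -0.1711] [ 3.8723 -2.3653 -1.7391] 0.1359749408912245 [-0.2502  0.0968  0.6495  1.9032 -0.0644  1.1614  1.7762]
[[ 0.9765  0.0007  0.2156]
 [-0.2156  0.0004  0.9765]
 [ 0.0006 -1.      0.0005]]
turn [0.0003 0.0011 0.0002] 0.06611694061836694 | shift in present axes [-1.2025  5.6953  1.2469] | in final axes [-1.203   5.6959  1.2437]
```

View pics/s16.png

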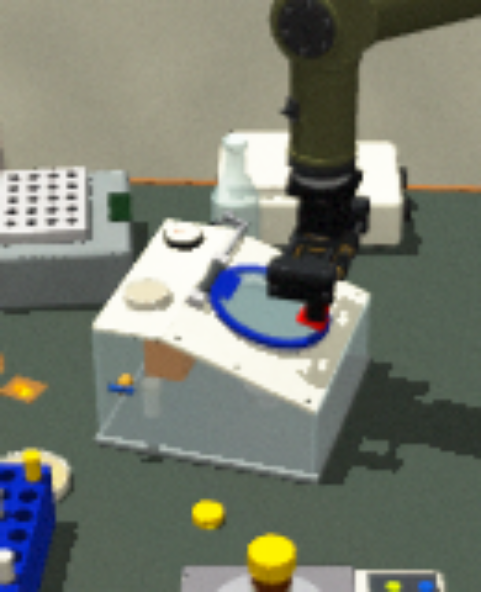

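>>> play_rows --translation '[[-0.5,2.5,0.5],[0,2,0.5],[0,0,0],[0,0,0],[0,0,0],[0,0,0],[0,0,0],[0,-15,0],[0,-25,0],[0,-35,0]]' --turn '[[0,0,0],[0,0,0],[0,0,0],[0,0,0],[0,0,0],[0,0,0],[0,0,0],[0,0,0],[0,0,0],[0,0,0]]' --fingers '[-1,-1,-1,0,0,0,0,0,0,0]' --grip_force 20

```text
time: 25.42
position: [0.4704, -0.2051, 0.213]
tool_rot: [-1.563, 0.175, -0.166]
ft_force: [0.5, 0.5, -0.9]
grip_width: 0.49
```

>>> play_rows --translation '[[-15,-35,0],[-20,-35,0],[-20,-30,0],[-10,-10,0],[0,0,0],[0,0,0],[0,0,0],[0,0,0],[0,0,0],[0,0,0]]' --turn '[[0,0,0],[0,0,0],[0,0,0],[0,0,0],[0,0,0],[0,0,0],[0,0,0],[0,0,0],[0,0,0],[0,0,0]]' --fingers '[0,0,0,0,0,0,0,0,0,0]'

```text
time: 26.25
position: [0.4089, -0.1922, 0.3234]
tool_rot: [-1.564, 0.173, -0.169]
ft_force: [0.3, 0.6, 0.2]
grip_width: 0.501
```

```bash
python3 - <<'E'
from h import *
s=say()
im=ctrl.get_image("side"); cv2.imwrite("pics/s17.png",cv2.resize(im[120:290,210:380],None,fx=3.5,fy=3.5))
c=ctrl.camera_info("wrist");im=ctrl.get_image("wrist"); cv2.imwrite("pics/w17.png",im)
im=ctrl.get_image("top"); cv2.imwrite("pics/t17.png",im)
for r in [(-.130+a,b,.028+d) for a,b,d in [(-.014,.006,.015),(-.014,-.006,.015),(.014,.006,.015),(.014,-.006,.015)]]: print(proj("wrist",tab(0,r),c))
h=cv2.cvtColor(cv2.imread("pics/w17.png"),cv2.COLOR_BGR2HSV);m=cv2.inRange(h,(0,120,60),(8,255,255));ys,xs=np.nonzero(m);print(xs.min(),xs.max(),ys.min(),ys.max())
E
```

```text
26.25 [ 0.4089 -0.1922  0.3234] [-1.5645  0.1729 -0.1691] [0.3381 0.5571 0.1525] 0.5008370558520118 [-0.2942 -0.1906  0.5843  1.7611  0.1056  1.5426  1.6315]
[[ 0.9764 -0.0024  0.2161]
 [-0.2161 -0.0002  0.9764]
 [-0.0023 -1.     -0.0007]]
[261.4114 212.423 ]
[251.0682 212.4176]
[261.4245 236.7629]
[251.0268 236.7571]
246 266 211 236
```

View pics/s17.png

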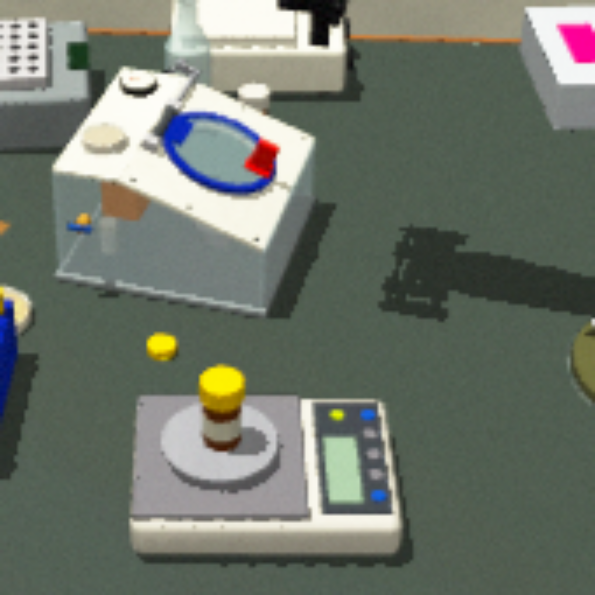

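View pics/w17.png

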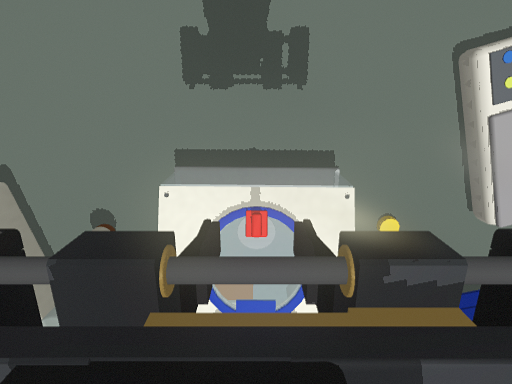

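View pics/t17.png

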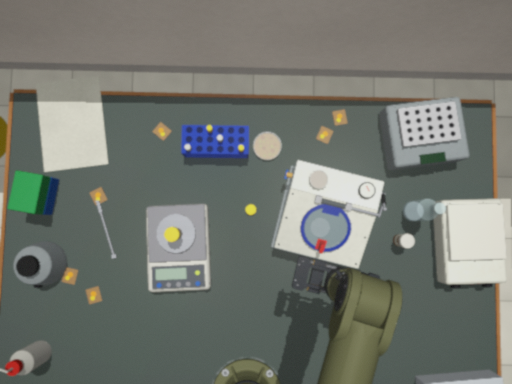

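```bash
python3 - <<'E'
from h import *
for n,a,b in [("side","side0","x")]:
    im=ctrl.get_image("side"); 
    for i in (cv2.imread("pics/side0.png"),im):
        h=cv2.cvtColor(i,cv2.COLOR_BGR2HSV);m=cv2.inRange(h,(0,150,80),(8,255,255));m[:148]=0;m[180:]=0;m[:,:252]=0;m[:,297:]=0
        ys,xs=np.nonzero(m);print(xs.mean(),ys.mean())
print(ctrl.close_job())
E
```

```text
284.53333333333336 164.76666666666668
284.54237288135596 164.83050847457628
the job is handed in; nothing more can be done
None
```

I opened the flap fully by its tab, lifted the yellow-capped jar out through the port and stood it on the balance pan. Then I let go of it, closed the flap by the tab, backed the arm clear and handed the job in at about 26 s.

- **Jar:** in the last side and top pictures it stands upright, close to the middle of the pan. It was set down with about 3 N measured at the wrist just before release.
- **Flap:** it is shut. The red tab is within 0.1 px of its starting position in the side view. In the wrist view it is about 1–2 px off my calculated shut position, which is within the calibration error.
- **Everything else:** the final top view showed the bystanders where they began, judged by eye only. The gripper was touching nothing.

No check failed.

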